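# Fit the hold-down plate on a tube heater-shaker

### The arm

A 6-joint arm with a two-finger parallel gripper is mounted at the origin on the work surface. World frame = base frame: x ahead of the robot, y to its left, z up, the work surface at z = 0. Lengths are in mm, angles in rad, forces in N, time in s.
With the tool pointing down it reaches from about 200 to 875 mm from the base axis. Payload 3.4 kg.
Tool frame: the origin (TCP) lies at the very end of the fingers, on their centre line; the grasp point (between the pads) lies 19 mm behind it (manip.grip_depth is the distance from the TCP to the grasp point, in mm); z points along the fingers, y is the direction in which the jaws open and shut (so a half turn about z gives the same grasp; the last joint's range is limited). The gripper opens to 94 mm and grips with 3 to 60 N. Pads are 16 mm wide; open, the fingers measure 119 mm over their backs; the gripper's body (75 mm by 177 mm) begins 78 mm behind the grasp point.
Start: joints at [-1.354, 0.276, 1.505, -0, 1.361, -0.121], TCP at [190.563, -542.542, 205.493] pointing down, gripper open.
Joint ranges: [-2.89, 2.89], [-0.75, 2.08], [0.22, 2.7], [-1.18, 4.32], [0.11, 2.71], [-2.7, 2.7]. Speed limits (rad/s): [2.57, 2.57, 3.14, 3.14, 3.14, 3.14].

### API

Orientations are given as a 3x3 rotation matrix whose columns are the frame's x, y, z axes.
In Python, from rig import manip gives the robot as it stands.
- The arm moves only by the tool jog_arm, never from a script. Its argument "commands" is a list of rows, each an object of numbers: "wx", "wy", "wz": the turn, a rotation vector about the tool's x, y, z in degrees; "x", "y", "z": the shift along the tool's x, y, z in cm; "grip": the finger opening in cm, from 0 to 9.4. A call has 1 to 5 rows; each row is the pose to reach, as a shift and turn from the pose measured when the call began, along the tool's axes at that moment; what a row does not reach only later rows make up. A row lasts 1/8 s, in which the tool goes at most 62.5 mm and 10.7 degrees, less where a joint would pass 70% of its speed; a pose out of reach is approached as far as the arm can. A call with a gripper value outside its range is refused whole. The fingers move at their own pace and stop on an object; the grip force is fixed at half the most. Time passes only in rows, so rows that repeat a pose let the fingers close. It gives the time, the measured TCP pose, the force and the opening at its end, in the units of the state.
- manip.state(): the state, without advancing time (a new reading comes with each control period).
- manip.read_camera(name): name is "side" or "top"; returns the picture (384x512x3 uint8, red, green, blue); there is no depth.
- manip.camera_params(name): a dict with "fx", "fy", "cx", "cy" (pixels), "k1" (the pictures are not rectified: a ray, as slopes to the right and down, at radius r is drawn at 1 + k1 r^2 times it, then the intrinsics apply), "R" (3x3) and "t" (3): a world point X has camera coordinates R X + t. Camera axes: x right, y down, z forward; pixel columns grow to the right and rows downward; lengths in mm; the calibration is good to about 2 mm. A picture is of the moment at which its call begins. camera_params takes no time and is no camera call.
- manip.close_job(): hands the job in, once; it reports no verdict.
Trained networks look in the newest picture that a camera, given by its name, has taken for a name from the list of things; names that differ only in an ending like _2 or _b are one class to them, and where a whole thing is asked for, a point or a joint stands for the part that bears it (a point fixed in the world has none). Each returns a list of dicts, best first, with "score" (0 to 1); they miss things now and then, are a little off and sometimes report something else, mostly with a low value. They report only what shows in the picture. A call takes as long as a camera call. They do not tell look-alikes from the thing itself.
- manip.find_in(name, camera): "pixel" ([column, row] in pixels, amid what is visible of it).
The state is a dict: "clock": time; "joint_positions": joint angles; "qd": joint speeds; "joint_torque": joint torques, N m; "tool_pos": TCP position; "ee_rot": TCP orientation; "force": force on the tool from outside, world axes, zero at the start; "wrist_torque": the same for the moment, N m; "finger_gap": opening from 0.0 (shut) to 1.0 (fully open).
Only numpy, scipy, OpenCV 4.12 (cv2) and the standard library are available. Lean on these libraries where they do the work, as an engineer would, in place of code of your own. Each camera call takes 0.05 s, during which the arm holds its last target.

### The job

Fit the loose hold-down plate over the six stoppered tubes on the heater-shaker: tilt it to work its oblong eye down past the wide head of the stud, then lower the other end gently so that its open slot comes down around the catch post and the plate lies flat on the stoppers. Then turn the swing catch across the plate as far as it goes, and leave the reagent bottle, the beaker and the loose clamp where they are.

Things in the scene. Friction and masses are not known exactly. Their poses are not given: they have to be found in the camera images.
- plate: loose hold-down plate, bare aluminium, 200 mm long (y) x 80 mm wide (x) x 4 mm thick, 0.19 to 0.31 kg, starting flat on the rubber mat, handle up. Origin: centre of its underside; z up on the handle side; +y runs to the end with the oblong eye, -y to the end with the open slot
- plate_eye (a point): centre of the plate's eye, on the underside (plate x = 0, y = +68 mm, z = 0); axes as the plate's. The eye goes right through: 40 mm along y (from y = +48 to +88 mm) by 58 mm along x, its corners cut off by 5.5 mm; the rim beyond it is 12 mm wide
- plate_slot (a point): in the middle of the slot's width, on the plate's underside, 16 mm in from its open end (plate x = 0, y = -84 mm, z = 0). The slot is 30 mm wide and runs along the centre line from the open end at y = -100 mm to y = -60 mm. This point is on the catch post's axis when the stud is at the centre of the eye
- plate_handle (a point): middle of the grey plastic handle block, 28 mm above the plate's underside, over the plate's centre. The block is 14 mm wide (plate x), 64 mm long (plate y) and rises from the plate's top face to 40 mm above its underside; pinch it across its width
- station: heater-shaker, fixed: white housing 180 (x) x 270 (y) mm, top 70 mm above the bench; on it a metal block 100 x 124 mm, top at 120 mm, with six stoppered tubes (x = +-19, y = -36, 0, +36 mm). The plate comes to rest on the black stoppers: 28 mm across, flat tops at 165 mm. Origin: centre of the underside, z up, +y towards the stud, -y towards the catch. The plate's +y ends up along station +y
- stud (a point): on the upright stud's axis at the underside of its head: station x = 0, y = +78 mm, 176 mm above the bench; axes as the station's. Head: disc 46 mm across, 4 mm thick, wider than the eye's 40 mm. Shank: 9 mm across. The eye passes with the plate tilted 18 to 32 degrees about its x, eye end low: put the head's outer (+y) side through first, then draw the plate towards -y as it goes down
- catch_post (a point): on the upright catch post's axis at the height of the stopper tops: station x = 0, y = -74 mm, 165 mm above the bench; axes as the station's. Post 12 mm across; on its top, 173 to 181 mm above the bench, turns the catch, with a hub 20 mm across
- catch (a joint): angle of the swing catch (rad). 0: the steel arm (14 mm wide, 8 mm thick, 50 mm long from the post axis) points out along station -y, clear of the plate; starts at 0 to 0.2. Grows anticlockwise seen from above to a stop at 1.571: the arm points along station +x, lying across the plate 4 mm above its top face. Light friction (1 N at the knob) holds it where it is left
- catch_knob (a point): middle of the catch's upright round black knob, on its arm 45 mm from the post axis, 185 mm above the bench; the knob is 18 mm across and stands from 181 to 207 mm above the bench
- mat: black rubber mat, 150 x 260 x 5 mm, fixed to the bench, on which the plate starts; origin at the centre of its underside
- reagent_bottle: bystander: amber glass bottle with a black cap, 68 mm across, 130 mm tall; origin at the centre of its foot
- beaker: bystander: glass beaker, 72 mm across the rim, 95 mm tall; origin at the centre of its foot
- clamp: bystander: steel laboratory clamp lying on the bench, about 180 mm long, 25 mm high; origin under its boss
Mind the look-alikes: they are no part of the job. What is shaped like the plate but brown or pink is not meant.

How it is judged (in metres and radians):
On the way:
1. the plate lies flat on the stoppers, its eye under the stud's head and its slot around the catch post (horizontal distance between plate_eye and stud below 0.025 m and z of plate_eye in the frame of stud between -0.015 and -0.0075 m and angle between plate's own z axis and vertical below 0.04 rad and horizontal distance between plate_slot and catch_post below 0.018 m), for 0.2 s.
At the end, for the whole second after the job is handed in: Plate at rest and flat on the stoppers (within 0.04 rad of level, eye's underside 7.5 to 15 mm below the underside of the stud's head), stud inside the eye (centres within 25 mm), catch post inside the slot (slot point within 18 mm of its axis), catch turned past 1.35 rad (all of step 1 and value of joint catch above 1.35 rad and linear speed of plate below 0.02 m/s); the robot touches nothing.
It fails at once if the plate is pressed on the heater-shaker with over 80 N (contact force between plate and station above 80 N).
It fails at once if the plate is let fall onto the tubes instead of being lowered (it turns faster than 5 rad/s at the heater-shaker) (angular speed of plate above 5 rad/s and horizontal distance between plate_eye and stud below 0.06 m).
It fails at once if the reagent bottle is moved by more than 30 mm (distance of reagent_bottle from where it was at the start of the episode above 0.03 m).
It fails at once if the beaker is moved by more than 30 mm (distance of beaker from where it was at the start of the episode above 0.03 m).
It fails at once if the clamp is moved by more than 30 mm (distance of clamp from where it was at the start of the episode above 0.03 m).
It also fails if it takes over 64 s, if anything falls off the work surface, if the arm or the gripper's body presses on something with over 40 N, if the wrist force passes 120 N, or if a joint passes its speed limit or range.

## Working session

There is one attempt and no reset: what is moved stays moved. The work goes in short steps, Python scripts to look and compute and a tool call to move; the robot and the scene stay as the last step left them, time stands still between calls to the robot, and variables do not carry over. Pictures are saved under pics/ and viewed, and the job is handed in when it is done.

Besides the shell and the picture viewer there is one more tool, called after "Request:" in YAML: its name, and indented under it one key for each argument. jog_arm: Moves the arm, as the interface text tells. Its arguments: {"type":"object","properties":{"commands":{"type":"array"}},"required":["commands"]}

```bash
ls; mkdir -p pics
cat > h.py <<'E'
from rig import manip
import numpy as np, cv2
def snap(c,n):
    im=manip.read_camera(c); cv2.imwrite(f'pics/{n}.png',cv2.cvtColor(im,cv2.COLOR_RGB2BGR)); return im
def ray(c,px):
    p=manip.camera_params(c); R=np.array(p['R']);t=np.array(p['t']).ravel()
    d=np.array([(px[0]-p['cx'])/p['fx'],(px[1]-p['cy'])/p['fy']]); s=d.copy()
    for _ in range(30): s=d/(1+p['k1']*(s@s))
    return -R.T@t, R.T@np.array([s[0],s[1],1])
def at(c,px,z):
    o,v=ray(c,px); return o+v*(z-o[2])/v[2]
def proj(c,X):
    p=manip.camera_params(c); X=np.array(p['R'])@np.array(X)+np.array(p['t']).ravel()
    s=X[:2]/X[2]; s=s*(1+p['k1']*(s@s)); return np.array([s[0]*p['fx']+p['cx'],s[1]*p['fy']+p['cy']])
def tri(p1,p2):
    o1,v1=ray('side',p1);o2,v2=ray('top',p2)
    A=np.c_[v1,-v2]; s=np.linalg.lstsq(A,o2-o1,rcond=None)[0]
    a=o1+s[0]*v1;b=o2+s[1]*v2; return (a+b)/2,np.linalg.norm(a-b)
E
python3 - <<'E'
from h import *
for c in('side','top'):
    snap(c,c+'0')
    o,v=ray(c,(256,192));print(c,o,v)
for n in['plate','plate_eye','plate_slot','plate_handle','stud','catch_post','catch_knob','station','mat']:
    for c in('side','top'):
        print(n,c,[(np.round(r['pixel'],1).tolist(),round(r['score'],2)) for r in manip.find_in(n,c)])
print(manip.state())
E
```

```text
pics
side [-211.29907672 1241.94810781  950.53629654] [ 0.47382415 -0.72855914 -0.49483425]
top [ 346.26599895   69.23095612 1273.3930793 ] [ 0.17647476 -0.00643434 -0.98435868]
plate side [([151.4, 278.8], 0.96), ([237.4, 250.2], 0.81), ([246.8, 317.2], 0.76), ([300.5, 275.5], 0.74)]
plate top [([214.2, 268.5], 0.89), ([146.7, 157.7], 0.76), ([222.8, 199.9], 0.63), ([143.5, 259.4], 0.59)]
plate_eye side [([244.0, 317.5], 0.86), ([150.1, 278.9], 0.76), ([302.2, 272.6], 0.72), ([239.1, 245.3], 0.69), ([243.5, 257.4], 0.38)]
plate_eye top [([143.7, 162.3], 0.95), ([223.7, 200.0], 0.89), ([214.0, 268.1], 0.79), ([143.5, 254.8], 0.57)]
plate_slot side [([152.4, 280.3], 0.92), ([302.3, 273.9], 0.85), ([245.3, 314.7], 0.81), ([237.8, 248.6], 0.7)]
plate_slot top [([144.1, 159.6], 0.68), ([215.9, 265.0], 0.67), ([228.1, 197.2], 0.62)]
plate_handle side [([238.4, 247.5], 0.69), ([150.5, 276.9], 0.57), ([243.8, 317.0], 0.57)]
plate_handle top [([144.1, 251.8], 0.95), ([216.6, 199.1], 0.9), ([214.4, 267.8], 0.62), ([144.5, 159.0], 0.6), ([218.4, 131.9], 0.5)]
stud side [([296.4, 188.7], 0.62)]
[... 480 characters left out ...]
.25414137e-05,
        1.36071526e+00, -1.21013256e-01]), 'qd': array([-0.00043499, -0.0003822 ,  0.00046311,  0.00053624,  0.0007375 ,
       -0.00060839]), 'joint_torque': array([-1.34322814e-03, -4.04477048e+01, -2.37504727e+01,  7.00964453e-02,
        2.47609837e-02,  1.69672029e-05]), 'tool_pos': array([ 190.53609414, -542.56281413,  205.50904227]), 'ee_rot': array([[ 9.43491085e-01,  3.31397906e-01, -6.10525190e-06],
       [ 3.31397903e-01, -9.43491078e-01, -1.20255869e-04],
       [-4.56127941e-05,  1.11437073e-04, -9.99999993e-01]]), 'force': array([-0.51636248, -0.24604223,  0.96537422]), 'wrist_torque': array([0.00182225, 0.05962943, 0.01875712]), 'finger_gap': 1.000188650859989}
```

View pics/side0.png

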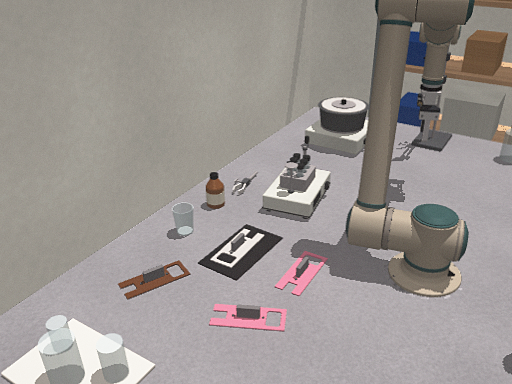

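View pics/top0.png

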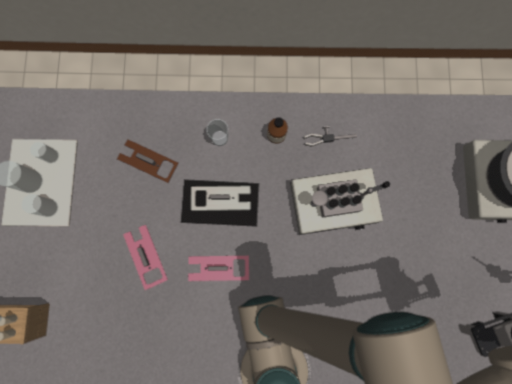

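Run:
```python
import cv2
t=cv2.imread('pics/top0.png');s=cv2.imread('pics/side0.png')
a=cv2.resize(t[165:240,170:270],None,fx=7.5,fy=7.5,interpolation=cv2.INTER_CUBIC);cv2.imwrite('pics/c1.png',a)
a=cv2.resize(t[160:240,285:395],None,fx=7,fy=7,interpolation=cv2.INTER_CUBIC);cv2.imwrite('pics/c2.png',a)
a=cv2.resize(s[130:220,250:350],None,fx=6.5,fy=6.5,interpolation=cv2.INTER_CUBIC);cv2.imwrite('pics/c3.png',a)
a=cv2.resize(s[215:280,190:290],None,fx=7,fy=7,interpolation=cv2.INTER_CUBIC);cv2.imwrite('pics/c4.png',a)
```

```text
(no output)
```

View pics/c1.png

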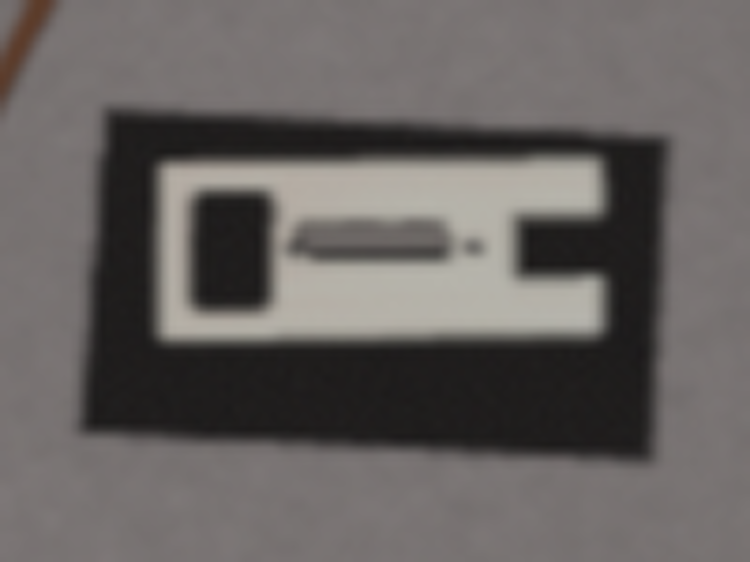

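View pics/c2.png

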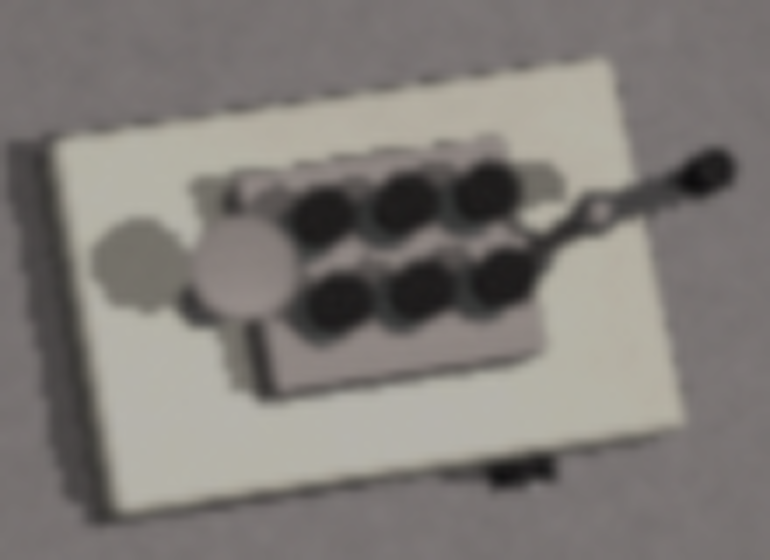

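View pics/c3.png

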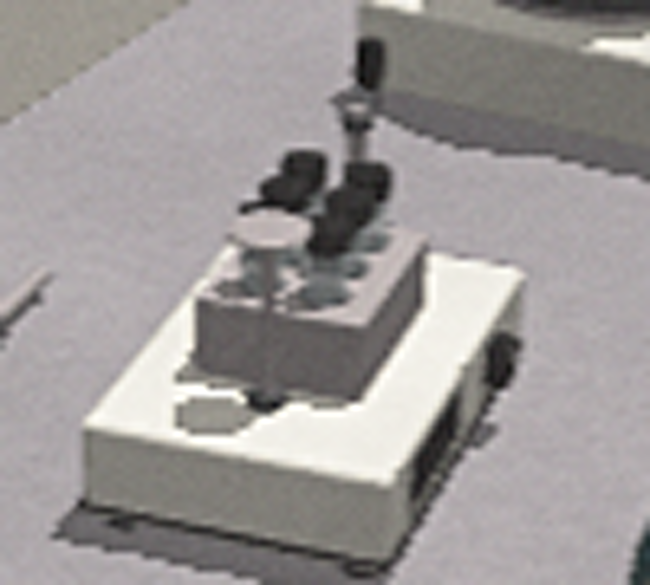

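View pics/c4.png

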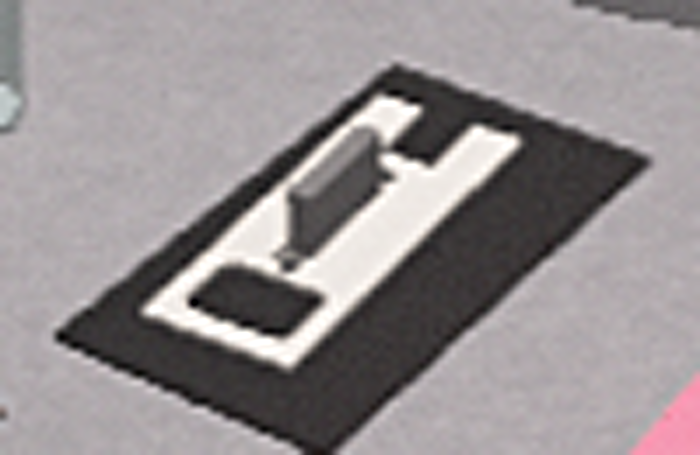

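```bash
cat > fit.py <<'E'
from h import *
from scipy.optimize import least_squares
def U(p,f,o): return (np.array(p,float)+.5)/f-.5+np.array(o)
def rz(a): return np.array([[np.cos(a),-np.sin(a)],[np.sin(a),np.cos(a)]])
def fit(obs,p0):
    # obs: (cam,pixel,local xyz)
    f=lambda p: np.concatenate([proj(c,np.r_[rz(p[2])@np.array(l[:2])+p[:2],l[2]])-px for c,px,l in obs])
    r=least_squares(f,p0,x_scale=[10,10,.1]); return r.x, np.round(r.fun.reshape(-1,2),2)
E
python3 - <<'E'
from fit import *
T=lambda p:('top',U(p,7.5,(170,165))); S=lambda p:('side',U(p,7,(190,215)))
z=9
ob=[(*T((157,160)),(40,100,z)),(*T((605,155)),(40,-100,z)),(*T((605,335)),(-40,-100,z)),(*T((157,341)),(-40,100,z)),
(*T((231,250)),(0,68,z)),(*T((517,245)),(0,-60,z))]
os=[(*S((140,310)),(40,100,z)),(*S((292,370)),(-40,100,z)),(*S((375,93)),(40,-100,z)),(*S((523,138)),(-40,-100,z))]
g=at('top',T((380,245))[1],9);print(g)
p0=[g[0],g[1],0]
for o in(ob,os,ob+os):
    print(*fit(o,p0))
T=lambda p:('top',U(p,7,(285,160))); S=lambda p:('side',U(p,6.5,(250,130)))
h=[(*T((52,140)),(90,135,70)),(*T((608,60)),(90,-135,70)),(*T((685,425)),(-90,-135,70)),(*T((115,515)),(-90,135,70))]
hs=[(*S((85,430)),(90,135,70)),(*S((395,487)),(-90,135,70)),(*S((525,268)),(-90,-135,70))]
m=[(*T((247,268)),(0,78,180)),(*T((597,210)),(0,-74,181))]
ms=[(*S((270,230)),(0,78,180)),(*S((355,110)),(0,-74,181))]
st=[]
for (i,(u,v)) in enumerate([(325,215),(406,203),(487,192),(337,302),(421,290),(502,278)]):
    st.append((*T((u,v)),(19 if i<3 else -19,[36,0,-36][i%3],165)))
p0=[*at('top',T((400,260))[1],100)[:2],.1]
for o in(h,hs,m+st,ms,h+hs+m+ms+st): print(*fit(o,p0))
print('stud',tri(S((270,230))[1],T((247,268))[1]),'hub',tri(S((355,110))[1],T((597,210))[1]),'knob',tri(S((370,45))[1],T((714,165))[1]))
E
```

```text
[553.2408806 182.7230326   9.       ]
[5.52152101e+02 1.81856271e+02 2.63570468e-02] [[ 0.72  0.51]
 [-0.57  0.42]
 [-0.28 -0.45]
 [ 0.41 -0.43]
 [ 0.12 -0.08]
 [-0.41  0.08]]
[5.50475582e+02 1.86443556e+02 3.07769955e-02] [[ 0.21  0.3 ]
 [-0.09 -0.45]
 [ 0.4   0.12]
 [-0.51  0.13]]
[5.52052899e+02 1.82971589e+02 2.80831949e-02] [[ 0.37  0.59]
 [-0.91  0.4 ]
 [-0.59 -0.48]
 [ 0.1  -0.36]
 [-0.21 -0.02]
 [-0.74  0.08]
 [ 0.42 -0.48]
 [ 0.04 -1.23]
 [ 0.66 -0.49]
 [-0.31 -0.47]]
[ 5.39266180e+02 -2.01175580e+02  1.63228339e-01] [[-0.85 -0.38]
 [ 0.52 -0.97]
 [ 0.81  0.74]
 [-0.48  0.5 ]]
[ 5.35417121e+02 -1.92888374e+02  1.84053544e-01] [[-0.54 -0.14]
 [ 0.43  0.05]
 [ 0.1  -0.01]]
[ 5.40082983e+02 -2.01258647e+02  1.66840741e-01] [[-0.81 -0.01]
 [-0.26  0.45]
 [-0.23  0.08]
 [-0.04 -0.01]
 [ 0.14 -0.24]
 [ 0.43  0.02]
 [ 0.26 -0.1 ]
 [ 0.51 -0.21]]
[ 5.38908885e+02 -1.96032328e+02  1.81571031e-01] [[ 0.09 -0.53]
 [-0.09  0.62]]
[ 5.39605238e+02 -2.00789968e+02  1.69169833e-01] [[-1.09 -0.22]
 [ 0.19 -1.28]
 [ 0.79  0.36]
 [-0.39  0.61]
 [-0.76 -1.66]
 [-0.28 -1.21]
 [ 0.39 -0.83]
 [-0.96  0.21]
 [-0.42  0.55]
 [ 0.31 -1.15]
 [ 0.57  0.16]
 [-0.39  0.27]
 [-0.2   0.15]
 [-0.03 -0.11]
 [ 0.3   0.2 ]
 [ 0.13  0.06]
 [ 0.37 -0.08]]
stud (array([ 528.87240953, -127.66716187,  173.22533988]), np.float64(1.3590022297346154)) hub (array([ 554.36344581, -274.90063455,  180.62557273]), np.float64(1.2251727738474376)) knob (array([ 568.93071859, -317.93802799,  202.11854464]), np.float64(1.022204549946774))
```

```bash
cat > plan.py <<'E'
import numpy as np, heapq
def dens(x0,x1,y0,y1,s=1.):
    xs=np.linspace(x0,x1,max(2,int((x1-x0)/s)+1));ys=np.linspace(y0,y1,max(2,int((y1-y0)/s)+1))
    return np.array([(a,b) for a in xs for b in ys if a in(x0,x1) or b in(y0,y1)])
P=np.vstack([dens(88,100,0,4),dens(-60,48,0,4,2)]); B=dens(-60,100,0,4,2)
Ob=[(55,101,176,180),(73.5,82.5,100,176),(-84,-64,165,181)]
def sd(p,r):
    dx=np.maximum(r[0]-p[:,0],p[:,0]-r[1]);dz=np.maximum(r[2]-p[:,1],p[:,1]-r[3])
    return np.hypot(np.maximum(dx,0),np.maximum(dz,0))+np.minimum(np.maximum(dx,dz),0)
def clear(y,z,th):
    c,s=np.cos(th),np.sin(th)  # eye end low: y' -> (c,-s), z'->(s,c)
    f=lambda Q:np.c_[y+c*Q[:,0]+s*Q[:,1], z-s*Q[:,0]+c*Q[:,1]]
    q=f(P);cl=min(sd(q,r).min() for r in Ob)
    st=sd(f(B),(-50,50,120,165)).min()
    bl=sd(f(B),(-62,62,70,120)).min()
    return cl,min(st,bl)
if __name__=='__main__':
    ths=np.radians(np.arange(0,37,2));ys=np.arange(-20,60,2.);zs=np.arange(165,251,2.)
    C=np.full((len(ys),len(zs),len(ths)),-1.)
    for i,y in enumerate(ys):
        for j,z in enumerate(zs):
            for k,t in enumerate(ths):
                c,s=clear(y,z,t)
                if s>=(-.1 if k==0 else .3): C[i,j,k]=min(c,9)
    g=(15,0,0);print('goal',ys[15],C[g])
    for mx in(24,26,28,30,32):
      K=int(mx/2)
      best=np.full(C.shape,-1.);best[g]=C[g];h=[(-C[g],0,g)];par={g:None}
      start=(int((30+20)/2),len(zs)-1,K)
      while h:
        b,n,u=heapq.heappop(h)
        if u==start:break
        if -b<best[u]:continue
        for d in [(a,b_,c) for a in(-1,0,1) for b_ in(-1,0,1) for c in(-1,0,1)]:
            v=tuple(np.add(u,d))
            if min(v)<0 or v[0]>=len(ys) or v[1]>=len(zs) or v[2]>K:continue
            if C[v]<=0:continue
            w=min(-b,C[v])
            if w>best[v]: best[v]=w;par[v]=u;heapq.heappush(h,(-w,n+1,v))
      print(mx,best[start])
      if best[start]>0 and mx in(28,30):
        u=start
        while u: print((ys[u[0]],zs[u[1]],round(np.degrees(ths[u[2]])),round(C[u],1)),end=' ');u=par[u]
        print()
E
python3 plan.py
```

```text
goal 10.0 7.0
24 3.4766411323615785
26 3.981484732242137
28 4.192950629159938
(np.float64(30.0), np.float64(249.0), 28, np.float64(9.0)) (np.float64(28.0), np.float64(247.0), 26, np.float64(9.0)) (np.float64(26.0), np.float64(245.0), 24, np.float64(9.0)) (np.float64(24.0), np.float64(243.0), 22, np.float64(9.0)) (np.float64(22.0), np.float64(241.0), 20, np.float64(9.0)) (np.float64(20.0), np.float64(239.0), 18, np.float64(9.0)) (np.float64(18.0), np.float64(237.0), 16, np.float64(9.0)) (np.float64(16.0), np.float64(235.0), 14, np.float64(9.0)) (np.float64(14.0), np.float64(233.0), 12, np.float64(9.0)) (np.float64(12.0), np.float64(231.0), 10, np.float64(9.0)) (np.float64(10.0), np.float64(229.0), 8, np.float64(9.0)) (np.float64(8.0), np.float64(227.0), 6, np.float64(9.0)) (np.float64(10.0), np.float64(225.0), 8, np.float64(9.0)) (np.float64(12.0), np.float64(223.0), 10, np.float64(9.0)) (np.float64(14.0), np.float64(221.0), 12, np.float64(9.0)) (np.float64(16.0), np.float64(219.0), 14, np.float64(9.0)) (np.float64(18.0), np.float64(217.0), 16, np.float64(9.0)) (np.float64(20.0), np.f
[... 4334 characters left out ...]
(8.0), np.float64(179.0), 18, np.float64(7.7)) (np.float64(6.0), np.float64(179.0), 16, np.float64(6.6)) (np.float64(4.0), np.float64(177.0), 14, np.float64(6.9)) (np.float64(4.0), np.float64(175.0), 12, np.float64(7.6)) (np.float64(6.0), np.float64(173.0), 10, np.float64(7.5)) (np.float64(4.0), np.float64(173.0), 8, np.float64(6.4)) (np.float64(4.0), np.float64(171.0), 6, np.float64(6.7)) (np.float64(4.0), np.float64(169.0), 4, np.float64(7.0)) (np.float64(4.0), np.float64(167.0), 2, np.float64(7.3)) (np.float64(6.0), np.float64(165.0), 0, np.float64(7.0)) (np.float64(8.0), np.float64(165.0), 0, np.float64(7.0)) (np.float64(10.0), np.float64(165.0), 0, np.float64(7.0)) 
32 4.192950629159938
```

Request:
jog_arm:
  commands:
    - {"wz": -10,"x": 3,"y": -6,"z": 0}
    - {"wz": -20,"x": 6,"y": -12}
    - {"wz": -30,"x": 9,"y": -18}
    - {"wz": -40,"x": 12,"y": -24}
    - {"wz": -50,"x": 15,"y": -30}

```text
invalid input
```

Request:
jog_arm:
  commands:
    - {"wx": 0,"wy": 0,"wz": -10,"x": 4.4,"y": -4.2,"z": -1,"grip": 9.4}
    - {"wx": 0,"wy": 0,"wz": -20,"x": 8.8,"y": -8.4,"z": -2,"grip": 9.4}
    - {"wx": 0,"wy": 0,"wz": -30,"x": 13.2,"y": -12.6,"z": -3,"grip": 9.4}
    - {"wx": 0,"wy": 0,"wz": -40,"x": 17.6,"y": -16.8,"z": -3,"grip": 9.4}
    - {"wx": 0,"wy": 0,"wz": -50,"x": 22,"y": -21,"z": -3,"grip": 9.4}

```text
clock: 1.62
tool_pos: [329.3, -269.9, 235.9]
ee_rot: [[0.348, 0.938, 0.001], [0.938, -0.348, -0.001], [-0.0, 0.001, -1.0]]
force: [1.2, -0.6, -0.2]
finger_gap: 1.002
```

```bash
cat >> h.py <<'E'
from scipy.spatial.transform import Rotation as Ro
def Rt(yaw,th=0):
    # tool: y=plate x, x=plate y, tilt th deg eye end low
    px=np.array([np.cos(yaw),np.sin(yaw),0]);py=np.array([-np.sin(yaw),np.cos(yaw),0]);pz=np.array([0,0,1.])
    c,s=np.cos(np.radians(th)),np.sin(np.radians(th))
    y2=c*py-s*pz; z2=c*pz+s*py
    return np.c_[y2,px,-z2]
def cmd(pos,R,st=None):
    st=st or manip.state(); M=np.array(st['ee_rot']);p=np.array(st['tool_pos'])
    d=M.T@(np.array(pos)-p)/10; w=np.degrees(Ro.from_matrix(M.T@R).as_rotvec())
    print('xyz',np.round(d,2),'w',np.round(w,2))
E
python3 -c "
from h import *
cmd([552,183,140],Rt(.027))"
```

```text
xyz [50.21  5.11  9.57] w [  0.08   0.04 -21.91]
```

Request:
jog_arm:
  commands:
    - {"wx": 0,"wy": 0,"wz": -7,"x": 6.2,"y": 0.6,"z": 0,"grip": 9.4}
    - {"wx": 0,"wy": 0,"wz": -14,"x": 12.4,"y": 1.2,"z": 0,"grip": 9.4}
    - {"wx": 0,"wy": 0,"wz": -21.9,"x": 18.6,"y": 1.8,"z": 0,"grip": 9.4}
    - {"wx": 0,"wy": 0,"wz": -21.9,"x": 24.8,"y": 2.4,"z": 1,"grip": 9.4}
    - {"wx": 0,"wy": 0,"wz": -21.9,"x": 31,"y": 3.1,"z": 2,"grip": 9.4}

```text
clock: 2.25
tool_pos: [466.0, 9.8, 216.5]
ee_rot: [[-0.027, 1.0, 0.003], [1.0, 0.027, -0.002], [-0.002, 0.003, -1.0]]
force: [1.0, -1.0, 0.3]
finger_gap: 1.001
```

```bash
python3 -c "
from h import *
cmd([552,183,110],Rt(.027))"
```

```text
xyz [17.1   9.04 10.65] w [0.17 0.09 0.01]
```

Request:
jog_arm:
  commands:
    - {"wx": 0,"wy": 0,"wz": 0,"x": 4.5,"y": 2.3,"z": 2.5,"grip": 6}
    - {"wx": 0,"wy": 0,"wz": 0,"x": 9,"y": 4.5,"z": 5,"grip": 5}
    - {"wx": 0,"wy": 0,"wz": 0,"x": 13,"y": 6.8,"z": 8,"grip": 5}
    - {"wx": 0,"wy": 0,"wz": 0,"x": 17.1,"y": 9.04,"z": 10.6,"grip": 5}
    - {"wx": 0,"wy": 0,"wz": 0,"x": 17.1,"y": 9.04,"z": 10.6,"grip": 5}

```text
clock: 2.88
tool_pos: [551.6, 185.2, 107.8]
ee_rot: [[-0.031, 1.0, -0.001], [1.0, 0.031, -0.002], [-0.002, -0.001, -1.0]]
force: [-0.2, -0.0, -0.5]
finger_gap: 0.539
```

Run:
```python
from h import *
s=snap('side','s1');t=snap('top','t1')
p=manip.state()['tool_pos'];print(p,proj('side',p),proj('top',p))
a=cv2.imread('pics/t1.png')[150:240,160:270];b=cv2.imread('pics/s1.png')[205:295,190:290]
r=lambda x:cv2.resize(x,(400,int(400*x.shape[0]/x.shape[1])),interpolation=cv2.INTER_CUBIC)
a=r(a);b=r(b);h=max(a.shape[0],b.shape[0])
o=np.zeros((h,800,3),np.uint8);o[:a.shape[0],:400]=a;o[:b.shape[0],400:]=b
cv2.imwrite('pics/m1.png',o)
```

```text
[551.58329125 182.85514282 110.14873171] [236.84570866 219.53194587] [217.42831126 192.52008748]
```

View pics/m1.png

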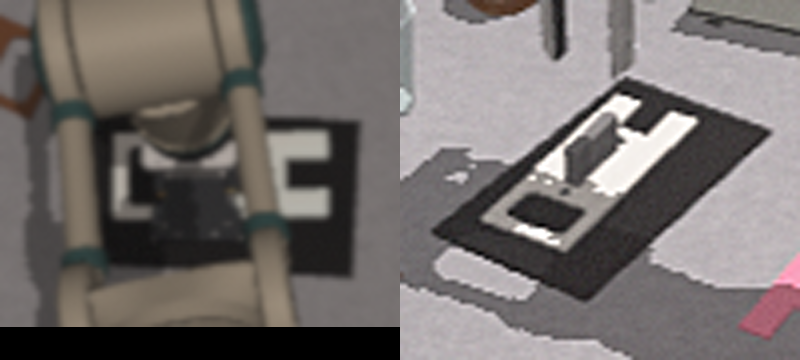

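Request:
jog_arm:
  commands:
    - {"wx": 0,"wy": 0,"wz": 0,"x": 0,"y": 0,"z": 3,"grip": 5}
    - {"wx": 0,"wy": 0,"wz": 0,"x": 0,"y": 0,"z": 6,"grip": 5}
    - {"wx": 0,"wy": 0,"wz": 0,"x": 0,"y": 0,"z": 8.3,"grip": 5}
    - {"wx": 0,"wy": 0,"wz": 0,"x": 0,"y": 0,"z": 9.4,"grip": 5}
    - {"wx": 0,"wy": 0,"wz": 0,"x": 0,"y": 0,"z": 9.4,"grip": 5}

```text
clock: 3.6
tool_pos: [551.7, 181.8, 16.6]
ee_rot: [[-0.027, 1.0, 0.002], [1.0, 0.027, -0.003], [-0.003, 0.002, -1.0]]
force: [-0.2, 0.2, 0.6]
finger_gap: 0.529
```

Request:
jog_arm:
  commands:
    - {"wx": 0,"wy": 0,"wz": 0,"x": 0,"y": 0,"z": 0,"grip": 1}
    - {"wx": 0,"wy": 0,"wz": 0,"x": 0,"y": 0,"z": 0,"grip": 0.8}
    - {"wx": 0,"wy": 0,"wz": 0,"x": 0,"y": 0,"z": 0,"grip": 0.5}
    - {"wx": 0,"wy": 0,"wz": 0,"x": 0,"y": 0,"z": 0,"grip": 0.5}

```text
clock: 4.1
tool_pos: [552.0, 181.9, 16.9]
ee_rot: [[-0.027, 1.0, 0.003], [1.0, 0.027, -0.002], [-0.003, 0.003, -1.0]]
force: [0.1, -0.2, 3.8]
finger_gap: 0.148
```

Request:
jog_arm:
  commands:
    - {"wx": 0,"wy": 0,"wz": 0,"x": 0,"y": 0,"z": -2,"grip": 0.5}
    - {"wx": 0,"wy": 0,"wz": 0,"x": 0,"y": 0,"z": -6,"grip": 0.5}
    - {"wx": 0,"wy": 0,"wz": 0,"x": 0,"y": 0,"z": -11,"grip": 0.5}
    - {"wx": 0,"wy": 0,"wz": 0,"x": 0,"y": 0,"z": -17,"grip": 0.5}
    - {"wx": 0,"wy": 0,"wz": 0,"x": 0,"y": 0,"z": -22,"grip": 0.5}

```text
clock: 4.72
tool_pos: [551.3, 182.6, 238.8]
ee_rot: [[-0.028, 1.0, 0.003], [1.0, 0.028, -0.002], [-0.002, 0.003, -1.0]]
force: [1.0, 0.1, -2.4]
finger_gap: 0.152
```

Run:
```python
from h import *
cmd([527,-130,300],Rt(.169))
s=snap('side','s2')
st=manip.state();p=st['tool_pos'];print(p,st['joint_positions'],st['force'],st['wrist_torque'])
# predicted plate pts under nominal grasp
b=cv2.imread('pics/s2.png')
x0,y0=160,130;b=cv2.resize(b[y0:y0+120,x0:x0+160],None,fx=5,fy=5,interpolation=cv2.INTER_CUBIC)
cv2.imwrite('pics/m2.png',b)
M=np.array(st['ee_rot']);o=p-M[:,2]*19+M[:,2]*28
for l in[(40,100,4),(-40,100,4),(-40,-100,4),(40,-100,4),(29,88,4),(-29,88,4),(29,48,4),(-29,48,4)]:
    X=o+M[:,1]*l[0]+M[:,0]*l[1]-M[:,2]*l[2]
    q=((proj('side',X)-[x0,y0]+.5)*5).astype(int);print(l,q)
    cv2.circle(b,tuple(int(v) for v in q),3,(0,0,255),-1)
cv2.imwrite('pics/m2b.png',b)
```

```text
xyz [-31.19  -3.27  -6.05] w [ 0.18  0.15 -8.1 ]
[554.74084114 183.3489554  246.02291901] [ 0.20208848  0.26188314  1.42488048 -0.00291359  1.43961006  0.17463877] [1.92147408 0.75637433 3.269533  ] [ 0.01308436 -0.16285031 -0.07262171]
(40, 100, 4) [221 322]
(-40, 100, 4) [336 358]
(-40, -100, 4) [514 214]
(40, -100, 4) [406 185]
(29, 88, 4) [249 317]
(-29, 88, 4) [332 343]
(29, 48, 4) [288 288]
(-29, 48, 4) [370 313]
```

View pics/m2b.png

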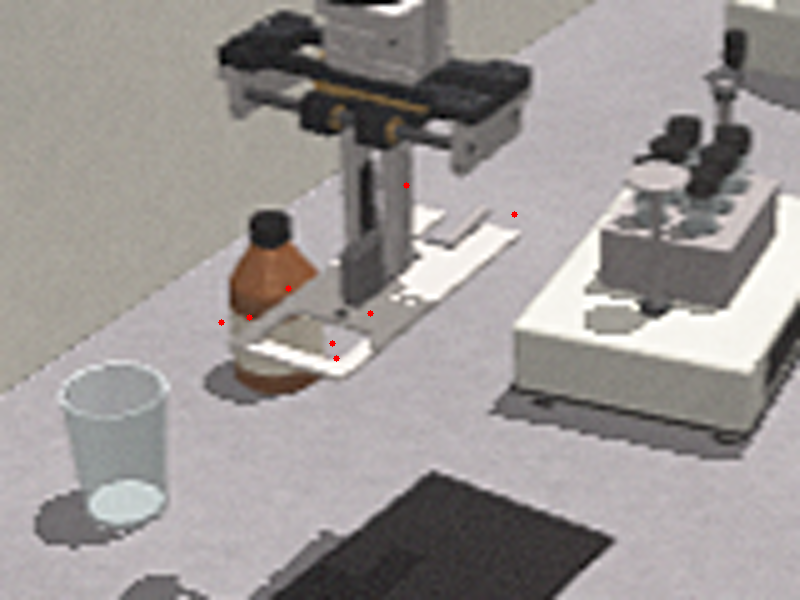

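```bash
cat > ov.py <<'E'
import sys
from h import *
def overlay(cam,name,x0,y0,w,h,f,off=(0,0,0),pz=(28,)):
    st=manip.state();snap(cam,name)
    p=np.array(st['tool_pos']);M=np.array(st['ee_rot'])
    b=cv2.imread(f'pics/{name}.png')
    b=cv2.resize(b[y0:y0+h,x0:x0+w],None,fx=f,fy=f,interpolation=cv2.INTER_CUBIC)
    o=p-M[:,2]*19+M[:,2]*28 + M@np.array(off)
    for l in[(40,100,4),(-40,100,4),(-40,-100,4),(40,-100,4),(29,88,4),(-29,88,4),(29,48,4),(-29,48,4)]:
        X=o+M[:,1]*l[0]+M[:,0]*l[1]-M[:,2]*l[2]
        q=((proj(cam,X)-[x0,y0]+.5)*f).astype(int);print(l,q)
        cv2.circle(b,tuple(int(v) for v in q),2,(0,0,255),-1)
    cv2.imwrite(f'pics/{name}b.png',b)
    print(np.round(p,1),np.round(M,3).tolist(),np.round(st['force'],1))
E
python3 -c "
from ov import *
overlay('side','s3',180,150,100,75,8)"
```

```text
(40, 100, 4) [194 355]
(-40, 100, 4) [378 412]
(-40, -100, 4) [662 183]
(40, -100, 4) [489 136]
(29, 88, 4) [238 348]
(-29, 88, 4) [371 389]
(29, 48, 4) [301 301]
(-29, 48, 4) [432 341]
[554.7 183.3 246. ] [[-0.028, 0.999, 0.015], [1.0, 0.028, 0.0], [-0.0, 0.015, -1.0]] [1.9 0.8 3.3]
```

View pics/s3b.png

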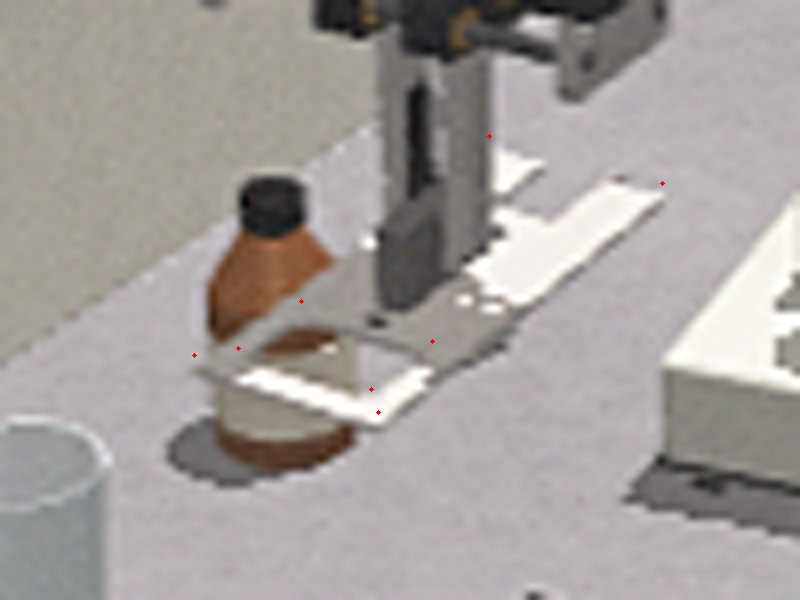

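Request:
jog_arm:
  commands:
    - {"wx": 0,"wy": 0,"wz": 0,"x": 0,"y": 0,"z": 0,"grip": 0.5}
    - {"wx": 0,"wy": 0,"wz": 0,"x": 0,"y": 0,"z": 0,"grip": 0.5}
    - {"wx": 0,"wy": 0,"wz": 0,"x": 0,"y": 0,"z": 0,"grip": 0.5}

```text
clock: 5.2
tool_pos: [553.7, 183.1, 241.2]
ee_rot: [[-0.028, 1.0, 0.011], [1.0, 0.028, -0.001], [-0.001, 0.011, -1.0]]
force: [0.5, 0.4, -1.7]
finger_gap: 0.148
```

```bash
python3 -c "
from ov import *
overlay('side','s4',180,150,100,75,8)
cmd([527,-130,300],Rt(.167))
s=manip.state();print(s['tool_pos'],s['wrist_torque'],s['force'])
from fit import *
T=lambda p:('top',U(p,7,(285,160))); S=lambda p:('side',U(p,6.5,(250,130))-[.3,.8])
h=[(*T((52,140)),(90,135,70)),(*T((608,60)),(90,-135,70)),(*T((685,425)),(-90,-135,70)),(*T((115,515)),(-90,135,70))]
hs=[(*S((85,430)),(90,135,70)),(*S((395,487)),(-90,135,70)),(*S((525,268)),(-90,-135,70))]
m=[(*T((247,268)),(0,78,180)),(*T((597,210)),(0,-74,181))]
ms=[(*S((270,230)),(0,78,180)),(*S((355,110)),(0,-74,181))]
print(fit(hs+ms,[540,-200,.16])); print(fit(m,[540,-200,.16])); print(fit(h+m+hs+ms,[540,-200,.16]))
"
```

```text
(40, 100, 4) [198 367]
(-40, 100, 4) [381 424]
(-40, -100, 4) [665 194]
(40, -100, 4) [492 148]
(29, 88, 4) [242 361]
(-29, 88, 4) [374 401]
(29, 48, 4) [304 313]
(-29, 48, 4) [435 352]
[553.7 183.1 241.2] [[-0.028, 1.0, 0.011], [1.0, 0.028, -0.001], [-0.001, 0.011, -1.0]] [ 0.5  0.4 -1.7]
xyz [-31.23  -3.49  -5.87] w [ 0.64  0.1  -7.98]
[553.90564402 183.11784815 241.37774267] [-0.00590761 -0.09104402 -0.04682009] [-0.25889235  0.05237196 -1.92076192]
(array([ 5.40510456e+02, -1.98689049e+02,  1.84877468e-01]), array([[-0.58, -0.38],
       [ 0.22, -0.29],
       [-0.18, -0.12],
       [ 0.42, -0.12],
       [ 0.1 ,  1.07]]))
(array([ 5.40799647e+02, -2.02866378e+02,  1.77871735e-01]), array([[-0.22,  0.04],
       [ 0.22, -0.05]]))
(array([ 5.40206802e+02, -2.01309235e+02,  1.69643130e-01]), array([[-0.94, -0.38],
       [ 0.32, -1.47],
       [ 0.96,  0.16],
       [-0.22,  0.44],
       [-0.78,  0.02],
       [-0.26,  0.34],
       [-0.51, -0.96],
       [-0.05, -0.52],
       [ 0.6 , -0.13],
       [ 0.54, -0.44],
       [ 0.78,  0.87]]))
```

View pics/s4b.png

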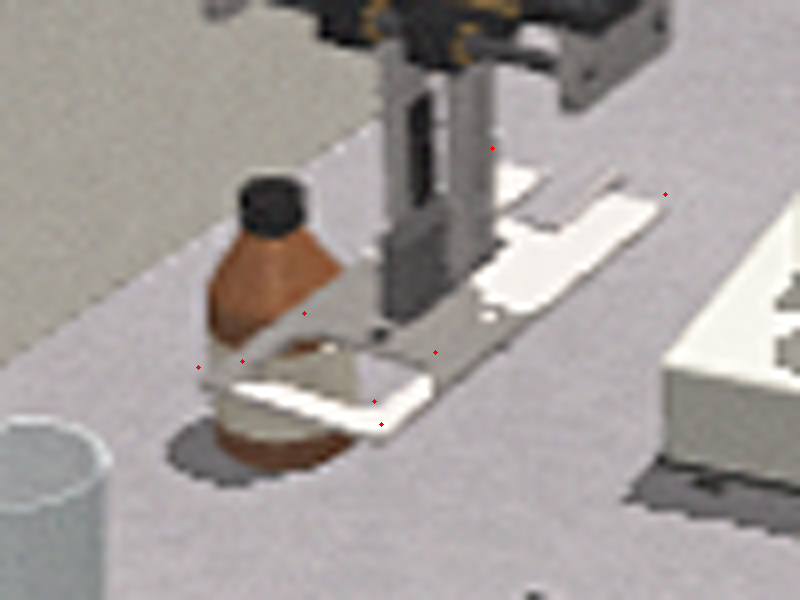

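```bash
cat > wp.py <<'E'
from plan import clear
import numpy as np
W=[(30,245,28),(26,216,28),(23,210,28.5),(12,207,28),(6,199.5,22),(4,194,19),(4,189.5,20),(7,185,22),(8,180,19),(6,178,15),(5,174,10),(5,170,5),(7,165.5,0.3),(9,165,0)]
if __name__=='__main__':
  for a,b in zip(W,W[1:]):
    r=[clear(*(lambda q:(q[0],q[1],np.radians(q[2])))(np.array(a)+(np.array(b)-a)*s)) for s in np.linspace(0,1,11)]
    print(b,np.round(np.min(r,0),1))
E
python3 wp.py
cat > tgt.py <<'E'
import sys
from h import *
S=np.array([540,-201.3]);YAW=.169;H=11.7
import json,os
def tcp(y,z,th,dx=0,dth=0):
    R=Rt(YAW,th)
    O=np.r_[S+np.array([[np.cos(YAW),-np.sin(YAW)],[np.sin(YAW),np.cos(YAW)]])@[dx,y],z]
    return O-R[:,2]*H,R
def plate():
    st=manip.state();M=np.array(st['ee_rot']);O=np.array(st['tool_pos'])+M[:,2]*H
    c,s=np.cos(YAW),np.sin(YAW);l=np.array([[c,s],[-s,c]])@(O[:2]-S)
    print('now x %.1f y %.1f z %.1f'%(l[0],l[1],O[2]),'th %.1f'%np.degrees(np.arcsin(-M[2,0])),'yaw %.3f'%np.arctan2(M[1,1],M[0,1]),'roll %.3f'%M[2,1],'t',st['clock'],'F',np.round(st['force'],1),'T',np.round(st['wrist_torque'],2),'j',np.round(st['joint_positions'],2))
if __name__=='__main__':
    plate()
    a=[float(v) for v in sys.argv[1:]]
    for i in range(0,len(a),3):
        p,R=tcp(*a[i:i+3]); print(a[i:i+3],np.round(p,1));cmd(p,R)
E
python3 tgt.py 30 270 0 30 245 28
```

```text
(26, 216, 28) [ 3.  33.8]
(23, 210, 28.5) [ 3.  26.7]
(12, 207, 28) [ 4.5 19.3]
(6, 199.5, 22) [ 3.9 15.5]
(4, 194, 19) [ 4.7 12.5]
(4, 189.5, 20) [4.2 7.3]
(7, 185, 22) [3.9 2.5]
(8, 180, 19) [5.6 0.7]
(6, 178, 15) [6.8 0.7]
(5, 174, 10) [6.7 1.1]
(5, 170, 5) [6.5 1.1]
(7, 165.5, 0.3) [6.5 0.3]
(9, 165, 0) [6.8 0. ]
now x 78.5 y 376.6 z 229.7 th 0.1 yaw 0.028 roll 0.011 t 5.25 F [-0.3  0.1 -1.9] T [-0.01 -0.09 -0.05] j [ 0.2   0.27  1.43 -0.    1.43  0.17]
[30.0, 270.0, 0.0] [ 535.  -171.7  281.7]
xyz [-35.42  -2.83  -4.03] w [ 0.64  0.1  -8.1 ]
[30.0, 245.0, 28.0] [ 534.  -166.3  255.3]
xyz [-34.88  -2.94  -1.39] w [ -1.35 -27.85  -8.09]
```

Request:
jog_arm:
  commands:
    - {"wx": 0.2,"wy": 0,"wz": -2,"x": -4,"y": -0.3,"z": -2,"grip": 0.5}
    - {"wx": 0.4,"wy": 0,"wz": -4,"x": -10,"y": -0.8,"z": -4,"grip": 0.5}
    - {"wx": 0.6,"wy": 0,"wz": -6,"x": -16,"y": -1.3,"z": -4.4,"grip": 0.5}
    - {"wx": 0.6,"wy": 0,"wz": -8,"x": -22,"y": -1.8,"z": -4.4,"grip": 0.5}
    - {"wx": 0.6,"wy": 0,"wz": -8.1,"x": -27,"y": -2.2,"z": -4.4,"grip": 0.5}

```text
clock: 5.88
tool_pos: [538.3, -89.5, 284.7]
ee_rot: [[-0.168, 0.986, -0.0], [0.986, 0.168, -0.002], [-0.002, -0.0, -1.0]]
force: [-0.1, -0.3, -2.0]
finger_gap: 0.146
```

```bash
python3 tgt.py 30 270 0 30 250 28
```

```text
now x 17.2 y 110.5 z 273.0 th 0.1 yaw 0.169 roll -0.000 t 5.875 F [-0.1 -0.3 -2. ] T [ 0.   -0.12  0.  ] j [-0.29  0.2   1.42 -0.    1.53 -0.46]
[30.0, 270.0, 0.0] [ 535.  -171.7  281.7]
xyz [-8.05 -1.71  0.31] w [-0.03  0.09 -0.03]
[30.0, 250.0, 28.0] [ 534.  -166.3  260.3]
xyz [-7.5  -1.71  2.45] w [-3.000e-02 -2.791e+01 -2.000e-02]
```

Request:
jog_arm:
  commands:
    - {"wx": 0,"wy": -4,"wz": 0,"x": -3,"y": -0.6,"z": 0,"grip": 0.5}
    - {"wx": 0,"wy": -11,"wz": 0,"x": -5,"y": -1.2,"z": 0.5,"grip": 0.5}
    - {"wx": 0,"wy": -19,"wz": 0,"x": -6.8,"y": -1.7,"z": 1.2,"grip": 0.5}
    - {"wx": 0,"wy": -25,"wz": 0,"x": -7.5,"y": -1.71,"z": 1.9,"grip": 0.5}
    - {"wx": 0,"wy": -28,"wz": 0,"x": -7.5,"y": -1.71,"z": 2,"grip": 0.5}

```text
clock: 6.5
tool_pos: [532.8, -165.4, 262.8]
ee_rot: [[-0.15, 0.986, 0.076], [0.869, 0.168, -0.464], [-0.471, -0.004, -0.882]]
force: [-0.3, 0.3, -1.7]
finger_gap: 0.149
```

Request:
jog_arm:
  commands:
    - {"wx": 0,"wy": 0,"wz": 0,"x": 0,"y": 0,"z": 0,"grip": 0.5}
    - {"wx": 0,"wy": 0,"wz": 0,"x": 0,"y": 0,"z": 0,"grip": 0.5}

```text
clock: 6.75
tool_pos: [532.9, -165.3, 262.4]
ee_rot: [[-0.15, 0.986, 0.075], [0.87, 0.168, -0.464], [-0.47, -0.004, -0.883]]
force: [0.9, -0.1, -3.3]
finger_gap: 0.143
```

```bash
python3 tgt.py 30 245 28; python3 -c "
from ov import *
overlay('side','s5',250,90,100,75,8,(0,0,2.7))
overlay('top','t5',265,130,140,105,5.7,(0,0,2.7))"
```

```text
now x -1.0 y 31.2 z 252.0 th 28.0 yaw 0.169 roll -0.004 t 6.75 F [ 0.9 -0.1 -3.3] T [ 0.38 -0.03 -0.04] j [-0.11  0.16  1.63 -0.5   1.25 -0.14]
[30.0, 245.0, 28.0] [ 534.  -166.3  255.3]
xyz [0.23 0.1  0.68] w [-0.21  0.01  0.11]
(40, 100, 4) [217 562]
(-40, 100, 4) [394 590]
(-40, -100, 4) [524 236]
(40, -100, 4) [354 215]
(29, 88, 4) [250 544]
(-29, 88, 4) [378 564]
(29, 48, 4) [278 471]
(-29, 48, 4) [405 491]
[ 532.9 -165.3  262.4] [[-0.15, 0.986, 0.075], [0.87, 0.168, -0.464], [-0.47, -0.004, -0.883]] [ 0.9 -0.1 -3.3]
(40, 100, 4) [223 318]
(-40, 100, 4) [252 473]
(-40, -100, 4) [659 388]
(40, -100, 4) [623 221]
(29, 88, 4) [249 334]
(-29, 88, 4) [270 447]
(29, 48, 4) [325 316]
(-29, 48, 4) [347 431]
[ 533.1 -165.7  262.8] [[-0.15, 0.986, 0.076], [0.87, 0.168, -0.464], [-0.47, -0.003, -0.883]] [ 0.4 -0.2 -1.7]
```

View pics/s5b.png

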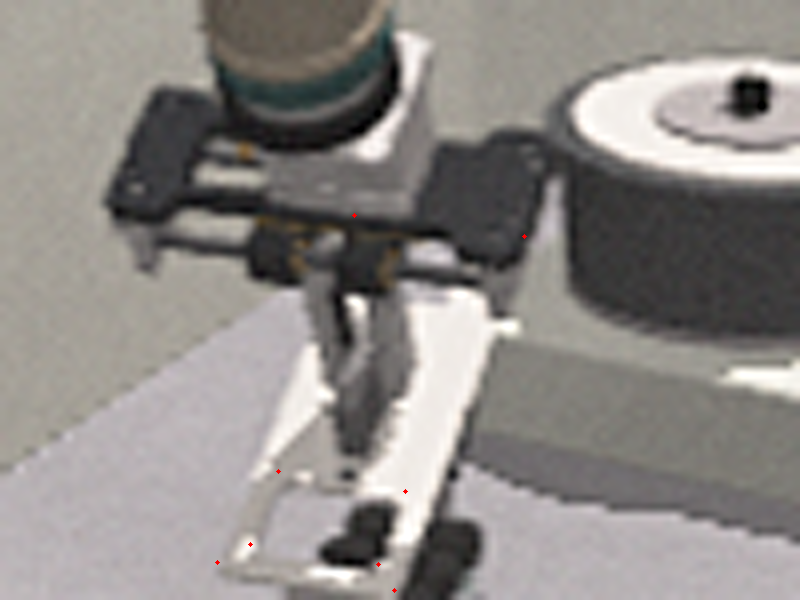

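View pics/t5b.png

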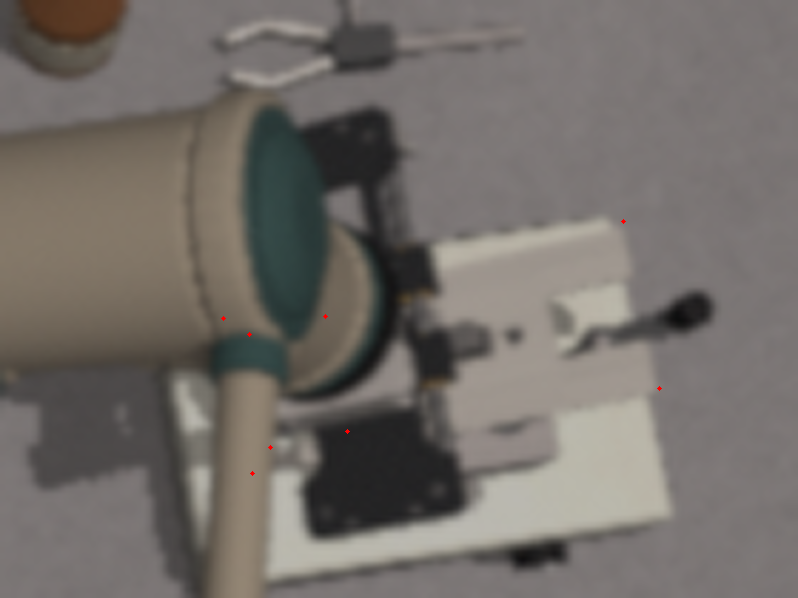

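```bash
python3 - <<'E'
from plan import clear
import numpy as np
for z in(224,220,216,213,211,209,207,205):
    print(z,[(y,round(clear(y,z,np.radians(28))[0],1)) for y in range(12,34,2)])
E
python3 tgt.py 28 226 28 28 216 28
```

```text
224 [(12, np.float64(-2.0)), (14, np.float64(-1.4)), (16, np.float64(-0.6)), (18, np.float64(-0.0)), (20, np.float64(0.8)), (22, np.float64(1.8)), (24, np.float64(2.7)), (26, np.float64(3.8)), (28, np.float64(5.4)), (30, np.float64(7.2)), (32, np.float64(9.1))]
220 [(12, np.float64(-1.8)), (14, np.float64(-1.8)), (16, np.float64(-1.8)), (18, np.float64(-1.8)), (20, np.float64(-1.8)), (22, np.float64(-1.3)), (24, np.float64(0.7)), (26, np.float64(2.7)), (28, np.float64(4.7)), (30, np.float64(6.7)), (32, np.float64(8.7))]
216 [(12, np.float64(-1.8)), (14, np.float64(-1.8)), (16, np.float64(-1.8)), (18, np.float64(-1.8)), (20, np.float64(-1.4)), (22, np.float64(-0.4)), (24, np.float64(1.2)), (26, np.float64(3.0)), (28, np.float64(4.9)), (30, np.float64(6.8)), (32, np.float64(8.8))]
213 [(12, np.float64(0.8)), (14, np.float64(0.8)), (16, np.float64(0.8)), (18, np.float64(0.8)), (20, np.float64(0.8)), (22, np.float64(1.0)), (24, np.float64(2.7)), (26, np.float64(4.4)), (28, np.float64(6.2)), (30, np.float64(7.9)), (32, np.float64(9.7))]
211 [(12, np.float64(2.8)), (14, np.float64(2.8)), (
[... 595 characters left out ...]
at64(4.5)), (24, np.float64(4.5)), (26, np.float64(4.5)), (28, np.float64(4.5)), (30, np.float64(4.5)), (32, np.float64(4.5))]
205 [(12, np.float64(2.5)), (14, np.float64(2.5)), (16, np.float64(2.5)), (18, np.float64(2.5)), (20, np.float64(2.5)), (22, np.float64(2.5)), (24, np.float64(2.5)), (26, np.float64(2.5)), (28, np.float64(2.5)), (30, np.float64(2.5)), (32, np.float64(2.5))]
now x -0.8 y 30.6 z 252.7 th 28.1 yaw 0.168 roll -0.003 t 6.85 F [-0.1 -0.  -1.3] T [ 0.39 -0.03 -0.06] j [-0.11  0.16  1.63 -0.5   1.25 -0.14]
[28.0, 226.0, 28.0] [ 534.4 -168.3  236.3]
xyz [1.02 0.09 2.47] w [-0.17  0.05  0.04]
[28.0, 216.0, 28.0] [ 534.4 -168.3  226.3]
xyz [1.49 0.09 3.36] w [-0.17  0.05  0.04]
```

```bash
python3 tgt.py 31 230 28 31 208.5 28
```

```text
now x -0.8 y 30.6 z 252.7 th 28.1 yaw 0.168 roll -0.003 t 6.85 F [-0.1 -0.  -1.3] T [ 0.39 -0.03 -0.06] j [-0.11  0.16  1.63 -0.5   1.25 -0.14]
[31.0, 230.0, 28.0] [ 533.9 -165.3  240.3]
xyz [1.1  0.09 1.98] w [-0.17  0.05  0.04]
[31.0, 208.5, 28.0] [ 533.9 -165.3  218.8]
xyz [2.11 0.09 3.88] w [-0.17  0.05  0.04]
```

Request:
jog_arm:
  commands:
    - {"wx": 0,"wy": 0,"wz": 0,"x": 0.5,"y": 0.05,"z": 0.9,"grip": 0.5}
    - {"wx": -0.1,"wy": 0,"wz": 0,"x": 1.1,"y": 0.1,"z": 1.9,"grip": 0.5}
    - {"wx": -0.2,"wy": 0,"wz": 0,"x": 1.6,"y": 0.1,"z": 2.9,"grip": 0.5}
    - {"wx": -0.2,"wy": 0,"wz": 0,"x": 2.0,"y": 0.1,"z": 3.7,"grip": 0.5}
    - {"wx": -0.2,"wy": 0,"wz": 0,"x": 2.1,"y": 0.1,"z": 3.9,"grip": 0.5}

```text
clock: 7.48
tool_pos: [533.5, -165.5, 217.7]
ee_rot: [[-0.15, 0.986, 0.078], [0.87, 0.169, -0.463], [-0.47, -0.002, -0.883]]
force: [-0.3, -0.1, -1.9]
finger_gap: 0.147
```

Request:
jog_arm:
  commands:
    - {"wx": 0,"wy": 0,"wz": 0,"x": 0,"y": 0,"z": 0,"grip": 0.5}

```text
clock: 7.6
tool_pos: [533.6, -165.5, 217.6]
ee_rot: [[-0.15, 0.986, 0.078], [0.87, 0.169, -0.463], [-0.47, -0.002, -0.883]]
force: [0.0, -0.3, -1.8]
finger_gap: 0.149
```

```bash
python3 tgt.py 31 208.5 28 22 208.5 28 12 208 28; python3 -c "
from ov import *
overlay('side','s6',260,120,80,60,10,(0,0,2.7))
overlay('top','t6',275,140,110,80,7,(0,0,2.7))"
```

```text
now x -0.3 y 30.9 z 207.3 th 28.0 yaw 0.170 roll -0.002 t 7.6 F [ 0.  -0.3 -1.8] T [ 0.38 -0.04  0.  ] j [-0.11  0.19  1.71 -0.52  1.15 -0.09]
[31.0, 208.5, 28.0] [ 533.9 -165.3  218.8]
xyz [-0.04  0.03 -0.11] w [-0.05  0.03  0.09]
[22.0, 208.5, 28.0] [ 535.4 -174.2  218.8]
xyz [-0.84  0.03  0.31] w [-0.05  0.03  0.09]
[12.0, 208.0, 28.0] [ 537.1 -184.1  218.3]
xyz [-1.7   0.03  0.82] w [-0.05  0.03  0.09]
(40, 100, 4) [169 518]
(-40, 100, 4) [388 555]
(-40, -100, 4) [549 112]
(40, -100, 4) [339  83]
(29, 88, 4) [210 495]
(-29, 88, 4) [368 522]
(29, 48, 4) [245 405]
(-29, 48, 4) [401 430]
[ 533.6 -165.5  217.6] [[-0.15, 0.986, 0.078], [0.87, 0.169, -0.463], [-0.47, -0.002, -0.883]] [ 0.  -0.3 -1.8]
(40, 100, 4) [190 340]
(-40, 100, 4) [223 523]
(-40, -100, 4) [701 424]
(40, -100, 4) [658 227]
(29, 88, 4) [220 359]
(-29, 88, 4) [245 492]
(29, 48, 4) [309 338]
(-29, 48, 4) [335 473]
[ 533.6 -165.5  217.7] [[-0.15, 0.986, 0.078], [0.87, 0.169, -0.463], [-0.47, -0.001, -0.883]] [ 0.9  0.7 -1.1]
```

View pics/s6b.png

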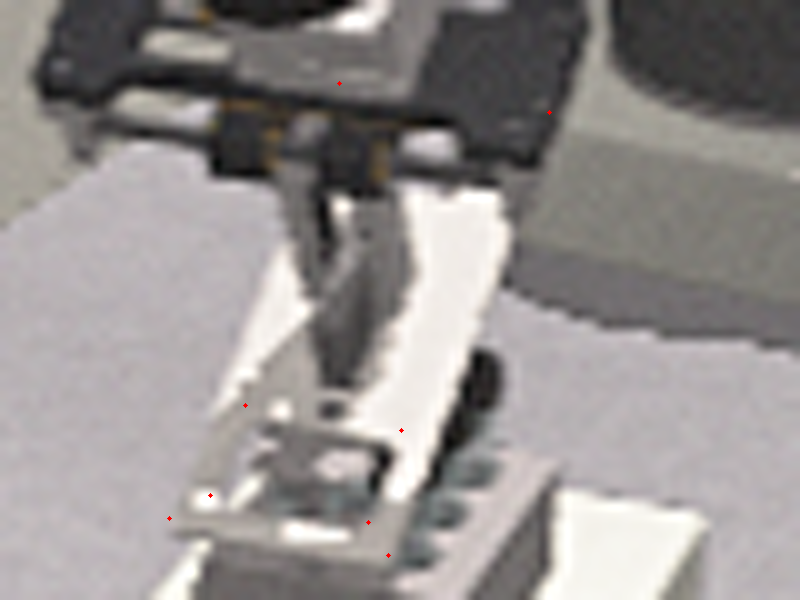

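View pics/t6b.png

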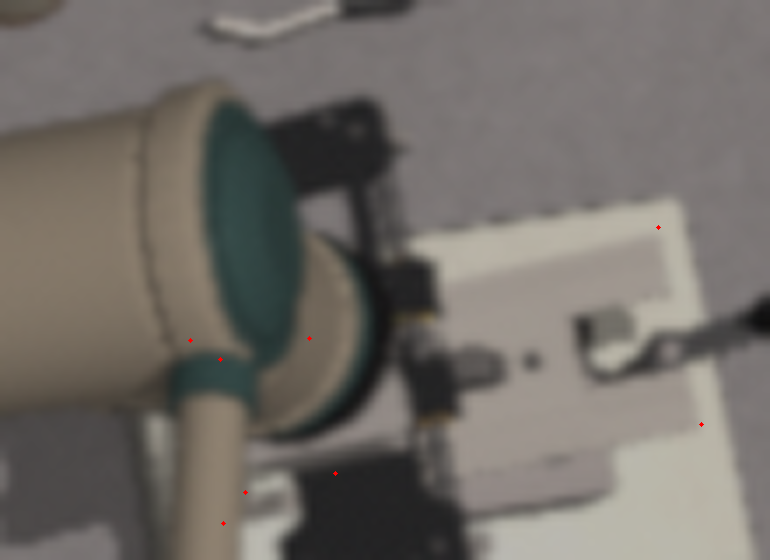

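Request:
jog_arm:
  commands:
    - {"wx": 0,"wy": 0,"wz": 0,"x": -0.4,"y": 0.03,"z": 0.1,"grip": 0.5}
    - {"wx": 0,"wy": 0,"wz": 0,"x": -0.85,"y": 0.03,"z": 0.33,"grip": 0.5}
    - {"wx": 0,"wy": 0,"wz": 0,"x": -1.3,"y": 0.03,"z": 0.58,"grip": 0.5}
    - {"wx": 0,"wy": 0,"wz": 0,"x": -1.7,"y": 0.03,"z": 0.8,"grip": 0.5}
    - {"wx": 0,"wy": 0,"wz": 0,"x": -1.7,"y": 0.03,"z": 0.8,"grip": 0.5}

```text
clock: 8.32
tool_pos: [537.1, -184.4, 218.8]
ee_rot: [[-0.149, 0.986, 0.078], [0.87, 0.168, -0.463], [-0.47, -0.001, -0.883]]
force: [0.0, -0.0, -2.7]
finger_gap: 0.144
```

```bash
python3 tgt.py 12 208 28 9 204 25 6 199.5 22 4 194 19; python3 -c "
from ov import *
overlay('side','s7',260,120,80,60,10,(0,0,2.7))"
```

```text
now x -0.0 y 11.6 z 208.5 th 28.0 yaw 0.169 roll -0.001 t 8.325 F [ 0.  -0.  -2.7] T [ 0.43  0.03 -0.02] j [-0.14  0.19  1.7  -0.51  1.14 -0.12]
[12.0, 208.0, 28.0] [ 537.1 -184.1  218.3]
xyz [0.05 0.   0.02] w [-0.05  0.04  0.04]
[9.0, 204.0, 25.0] [ 537.7 -187.6  214.6]
xyz [-0.08  0.    0.52] w [-0.05  3.04  0.04]
[6.0, 199.5, 22.0] [ 538.3 -191.1  210.3]
xyz [-0.2   0.    1.06] w [-0.05  6.04  0.04]
[4.0, 194.0, 19.0] [ 538.7 -193.6  205.1]
xyz [-0.18  0.    1.65] w [-0.05  9.04  0.04]
(40, 100, 4) [188 491]
(-40, 100, 4) [405 528]
(-40, -100, 4) [564  90]
(40, -100, 4) [355  61]
(29, 88, 4) [228 469]
(-29, 88, 4) [385 495]
(29, 48, 4) [262 379]
(-29, 48, 4) [418 404]
[ 537.1 -184.4  218.8] [[-0.149, 0.986, 0.078], [0.87, 0.168, -0.463], [-0.47, -0.001, -0.883]] [ 0.  -0.  -2.7]
```

View pics/s7b.png

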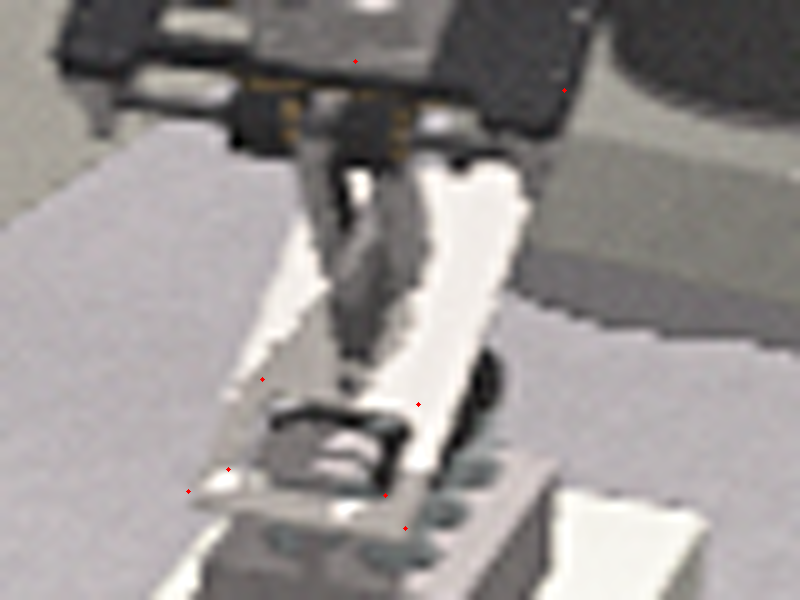

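Request:
jog_arm:
  commands:
    - {"wx": 0,"wy": 1.5,"wz": 0,"x": -0.02,"y": 0,"z": 0.27,"grip": 0.5}
    - {"wx": 0,"wy": 3,"wz": 0,"x": -0.08,"y": 0,"z": 0.52,"grip": 0.5}
    - {"wx": 0,"wy": 6,"wz": 0,"x": -0.2,"y": 0,"z": 1.06,"grip": 0.5}
    - {"wx": 0,"wy": 9,"wz": 0,"x": -0.18,"y": 0,"z": 1.65,"grip": 0.5}
    - {"wx": 0,"wy": 9,"wz": 0,"x": -0.18,"y": 0,"z": 1.65,"grip": 0.5}

```text
clock: 9.0
tool_pos: [538.7, -194.8, 205.1]
ee_rot: [[-0.158, 0.986, 0.053], [0.932, 0.166, -0.322], [-0.326, -0.001, -0.945]]
force: [-0.2, 0.9, -2.2]
finger_gap: 0.145
```

```bash
python3 tgt.py 4 194 19  4 189.5 20 7 185 22 8 181 20; python3 -c "
from ov import *
overlay('side','s8',260,120,80,60,10,(0,0,2.7))"
```

```text
now x -0.2 y 2.8 z 194.1 th 19.0 yaw 0.167 roll -0.001 t 9.0 F [-0.2  0.9 -2.2] T [ 0.26 -0.06  0.  ] j [-0.27  0.21  1.65 -0.33  1.16 -0.32]
[4.0, 194.0, 19.0] [ 538.7 -193.6  205.1]
xyz [ 0.12  0.02 -0.03] w [-0.08  0.03 -0.09]
[4.0, 189.5, 20.0] [ 538.7 -193.4  200.5]
xyz [0.28 0.02 0.39] w [-0.08 -0.97 -0.09]
[7.0, 185.0, 22.0] [ 538.1 -190.1  195.8]
xyz [0.75 0.02 0.72] w [-0.08 -2.97 -0.08]
[8.0, 181.0, 20.0] [ 538.  -189.5  192. ]
xyz [0.94 0.02 1.06] w [-0.08 -0.97 -0.09]
(40, 100, 4) [191 486]
(-40, 100, 4) [408 523]
(-40, -100, 4) [574 147]
(40, -100, 4) [368 117]
(29, 88, 4) [231 468]
(-29, 88, 4) [388 494]
(29, 48, 4) [268 390]
(-29, 48, 4) [423 416]
[ 538.7 -194.8  205.1] [[-0.158, 0.986, 0.053], [0.932, 0.166, -0.322], [-0.326, -0.001, -0.945]] [-0.2  0.9 -2.2]
```

View pics/s8b.png

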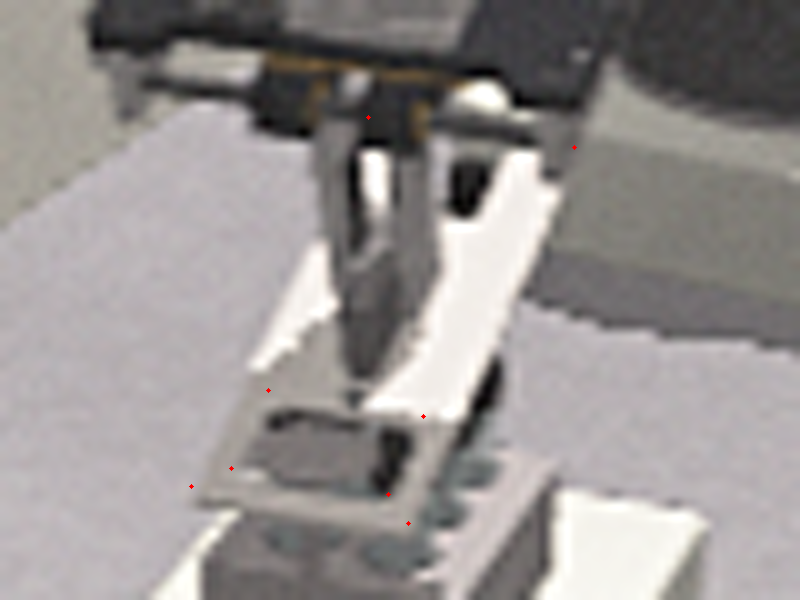

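Request:
jog_arm:
  commands:
    - {"wx": 0,"wy": -0.5,"wz": 0,"x": 0.2,"y": 0.02,"z": 0.15,"grip": 0.5}
    - {"wx": 0,"wy": -1,"wz": 0,"x": 0.28,"y": 0.02,"z": 0.39,"grip": 0.5}
    - {"wx": 0,"wy": -2.2,"wz": 0,"x": 0.55,"y": 0.02,"z": 0.57,"grip": 0.5}
    - {"wx": 0,"wy": -2.9,"wz": 0,"x": 0.75,"y": 0.02,"z": 0.72,"grip": 0.5}
    - {"wx": 0,"wy": -2.9,"wz": 0,"x": 0.75,"y": 0.02,"z": 0.72,"grip": 0.5}

```text
clock: 9.68
tool_pos: [537.7, -188.8, 195.4]
ee_rot: [[-0.157, 0.986, 0.061], [0.914, 0.168, -0.369], [-0.374, -0.002, -0.928]]
force: [-0.1, 1.0, -2.5]
finger_gap: 0.149
```

```bash
python3 tgt.py 7 185 22 8 181 19.5 6 178.5 15 5 174.5 10; python3 -c "
from ov import *
overlay('side','s9',260,120,80,60,10,(0,0,2.7))"
```

```text
now x -0.2 y 8.4 z 184.5 th 21.9 yaw 0.169 roll -0.002 t 9.675 F [-0.1  1.  -2.5] T [ 0.27 -0.02 -0.03] j [-0.22  0.21  1.69 -0.39  1.12 -0.24]
[7.0, 185.0, 22.0] [ 538.1 -190.1  195.8]
xyz [-0.14  0.02  0.01] w [-0.11 -0.07  0.04]
[8.0, 181.0, 19.5] [ 538.  -189.6  192. ]
xyz [0.05 0.02 0.34] w [-0.11  2.43  0.04]
[6.0, 178.5, 15.0] [ 538.5 -192.4  189.8]
xyz [-0.13  0.02  0.66] w [-0.11  6.93  0.03]
[5.0, 174.5, 10.0] [ 538.8 -194.4  186. ]
xyz [-0.18  0.02  1.08] w [-0.11 11.93  0.03]
(40, 100, 4) [187 528]
(-40, 100, 4) [404 565]
(-40, -100, 4) [567 166]
(40, -100, 4) [361 137]
(29, 88, 4) [228 508]
(-29, 88, 4) [384 534]
(29, 48, 4) [264 426]
(-29, 48, 4) [418 451]
[ 537.7 -188.8  195.4] [[-0.157, 0.986, 0.061], [0.914, 0.168, -0.369], [-0.374, -0.002, -0.928]] [-0.1  1.  -2.5]
```

View pics/s9b.png

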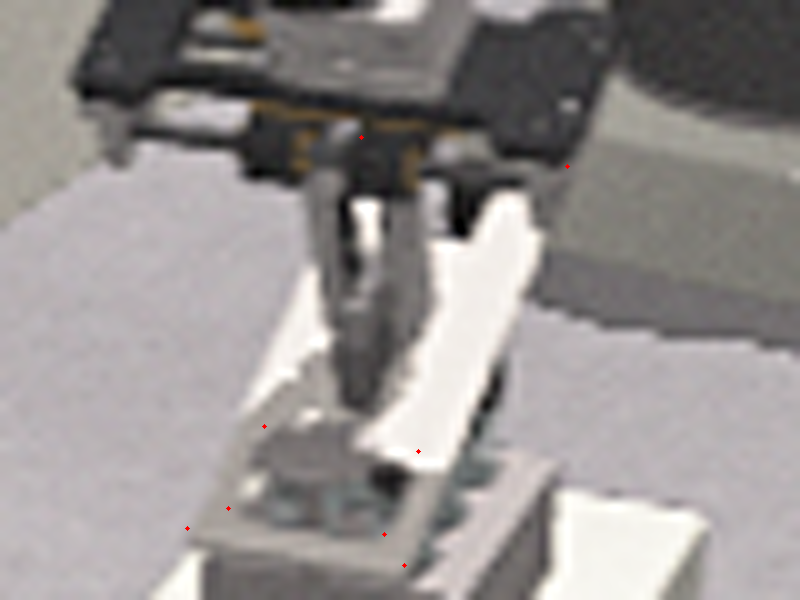

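Request:
jog_arm:
  commands:
    - {"wx": 0,"wy": 2.4,"wz": 0,"x": 0.0,"y": 0.02,"z": 0.28,"grip": 0.5}
    - {"wx": 0,"wy": 4.7,"wz": 0,"x": -0.06,"y": 0.02,"z": 0.44,"grip": 0.5}
    - {"wx": 0,"wy": 6.9,"wz": 0,"x": -0.13,"y": 0.02,"z": 0.6,"grip": 0.5}
    - {"wx": 0,"wy": 6.9,"wz": 0,"x": -0.13,"y": 0.02,"z": 0.6,"grip": 0.5}

```text
clock: 10.22
tool_pos: [539.0, -193.5, 190.9]
ee_rot: [[-0.161, 0.986, 0.043], [0.952, 0.166, -0.257], [-0.26, -0.001, -0.965]]
force: [0.3, 0.6, -2.4]
finger_gap: 0.148
```

```bash
python3 tgt.py 6 178.5 15 5 174.5 10 5 170.5 5
```

```text
now x 0.3 y 4.8 z 179.6 th 15.1 yaw 0.167 roll -0.001 t 10.225 F [ 0.3  0.6 -2.4] T [ 0.17 -0.11 -0.04] j [-0.31  0.23  1.64 -0.26  1.16 -0.39]
[6.0, 178.5, 15.0] [ 538.5 -192.4  189.8]
xyz [ 0.14 -0.03  0.08] w [-0.07  0.1  -0.09]
[5.0, 174.5, 10.0] [ 538.8 -194.4  186. ]
xyz [ 0.05 -0.03  0.49] w [-0.06  5.1  -0.09]
[5.0, 170.5, 5.0] [ 539.  -195.4  182.2]
xyz [ 0.05 -0.03  0.89] w [-0.06 10.1  -0.09]
```

Request:
jog_arm:
  commands:
    - {"wx": 0,"wy": 2.5,"wz": 0,"x": 0.05,"y": -0.03,"z": 0.25,"grip": 0.5}
    - {"wx": 0,"wy": 5,"wz": 0,"x": 0.05,"y": -0.03,"z": 0.48,"grip": 0.5}
    - {"wx": 0,"wy": 7.5,"wz": 0,"x": 0.05,"y": -0.03,"z": 0.68,"grip": 0.5}
    - {"wx": 0,"wy": 10,"wz": 0,"x": 0.05,"y": -0.03,"z": 0.89,"grip": 0.5}
    - {"wx": 0,"wy": 10,"wz": 0,"x": 0.05,"y": -0.03,"z": 0.89,"grip": 0.5}

```text
clock: 10.85
tool_pos: [539.0, -196.2, 182.1]
ee_rot: [[-0.165, 0.986, 0.014], [0.982, 0.165, -0.089], [-0.09, -0.001, -0.996]]
force: [0.3, -1.5, -1.5]
finger_gap: 0.147
```

```bash
python3 tgt.py 5 170.5 5 8 168 2 8 165.5 0; python3 -c "
from ov import *
overlay('side','s10',260,120,80,60,10,(0,0,2.7))
overlay('top','t10',275,140,110,80,7,(0,0,2.7))"
```

```text
now x -0.1 y 4.2 z 170.4 th 5.2 yaw 0.166 roll -0.001 t 10.85 F [ 0.3 -1.5 -1.5] T [ 0.06 -0.06  0.  ] j [-0.42  0.26  1.58 -0.08  1.24 -0.56]
[5.0, 170.5, 5.0] [ 539.  -195.4  182.2]
xyz [ 0.08  0.01 -0.02] w [-0.08  0.16 -0.17]
[8.0, 168.0, 2.0] [ 538.6 -193.   179.7]
xyz [0.34 0.01 0.21] w [-0.08  3.16 -0.17]
[8.0, 165.5, 0.0] [ 538.7 -193.4  177.2]
xyz [0.32 0.01 0.46] w [-0.07  5.16 -0.17]
(40, 100, 4) [185 492]
(-40, 100, 4) [402 530]
(-40, -100, 4) [572 258]
(40, -100, 4) [370 228]
(29, 88, 4) [226 480]
(-29, 88, 4) [383 507]
(29, 48, 4) [265 424]
(-29, 48, 4) [419 450]
[ 539.  -196.2  182.1] [[-0.165, 0.986, 0.014], [0.982, 0.165, -0.089], [-0.09, -0.001, -0.996]] [ 0.3 -1.5 -1.5]
(40, 100, 4) [228 333]
(-40, 100, 4) [261 515]
(-40, -100, 4) [735 438]
(40, -100, 4) [695 254]
(29, 88, 4) [260 353]
(-29, 88, 4) [284 485]
(29, 48, 4) [353 337]
(-29, 48, 4) [378 470]
[ 538.9 -195.6  182.1] [[-0.165, 0.986, 0.014], [0.982, 0.166, -0.089], [-0.09, -0.001, -0.996]] [-0.8  1.2 -2. ]
```

View pics/s10b.png

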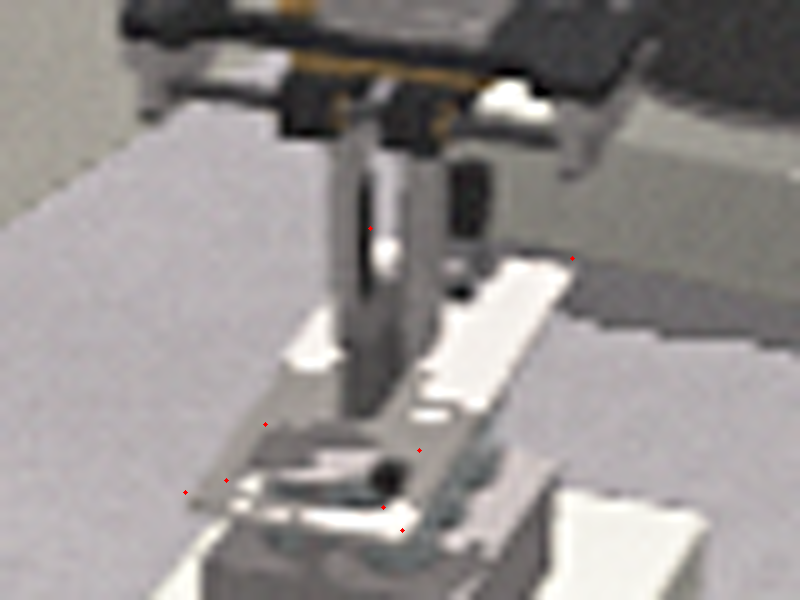

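View pics/t10b.png

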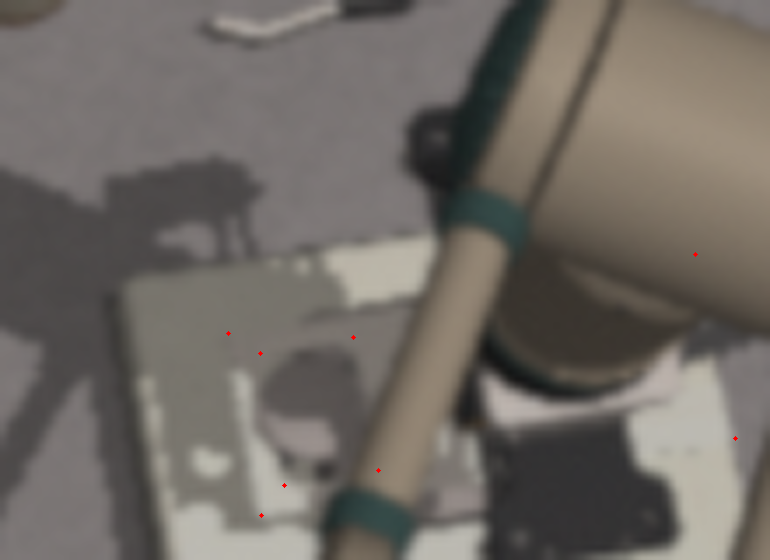

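```bash
python3 tgt.py 8 168 2 9 165.5 0
```

```text
now x -0.2 y 5.1 z 170.5 th 5.1 yaw 0.167 roll -0.001 t 10.95 F [ 0.3 -0.6 -2.4] T [ 0.01 -0.07  0.04] j [-0.42  0.26  1.58 -0.08  1.24 -0.56]
[8.0, 168.0, 2.0] [ 538.6 -193.   179.7]
xyz [0.25 0.01 0.22] w [-0.07  3.14 -0.1 ]
[9.0, 165.5, 0.0] [ 538.5 -192.4  177.2]
xyz [0.33 0.01 0.47] w [-0.07  5.14 -0.1 ]
```

Request:
jog_arm:
  commands:
    - {"wx": 0,"wy": 1.5,"wz": 0,"x": 0.12,"y": 0,"z": 0.1,"grip": 0.5}
    - {"wx": 0,"wy": 3.1,"wz": 0,"x": 0.25,"y": 0,"z": 0.22,"grip": 0.5}
    - {"wx": 0,"wy": 4.2,"wz": 0,"x": 0.3,"y": 0,"z": 0.35,"grip": 0.5}
    - {"wx": 0,"wy": 5.1,"wz": 0,"x": 0.33,"y": 0,"z": 0.47,"grip": 0.5}
    - {"wx": 0,"wy": 5.1,"wz": 0,"x": 0.33,"y": 0,"z": 0.5,"grip": 0.5}

```text
clock: 11.58
tool_pos: [538.4, -192.7, 177.0]
ee_rot: [[-0.166, 0.986, -0.001], [0.986, 0.166, -0.0], [-0.0, -0.001, -1.0]]
force: [-0.4, 0.1, 1.0]
finger_gap: 0.145
```

```bash
python3 tgt.py 9 165 0;  python3 -c "
from ov import *
overlay('side','s11',260,120,80,60,10,(0,0,2.7))"
```

```text
now x -0.1 y 8.7 z 165.3 th 0.0 yaw 0.166 roll -0.001 t 11.575 F [-0.4  0.1  1. ] T [-0.01 -0.05  0.01] j [-0.46  0.29  1.56 -0.    1.29 -0.63]
[9.0, 165.0, 0.0] [ 538.5 -192.4  176.7]
xyz [0.03 0.01 0.03] w [-0.06  0.02 -0.15]
(40, 100, 4) [180 488]
(-40, 100, 4) [398 525]
(-40, -100, 4) [567 297]
(40, -100, 4) [366 266]
(29, 88, 4) [222 479]
(-29, 88, 4) [379 505]
(29, 48, 4) [261 431]
(-29, 48, 4) [415 457]
[ 538.4 -192.7  177. ] [[-0.166, 0.986, -0.001], [0.986, 0.166, -0.0], [-0.0, -0.001, -1.0]] [-0.4  0.1  1. ]
```

View pics/s11b.png

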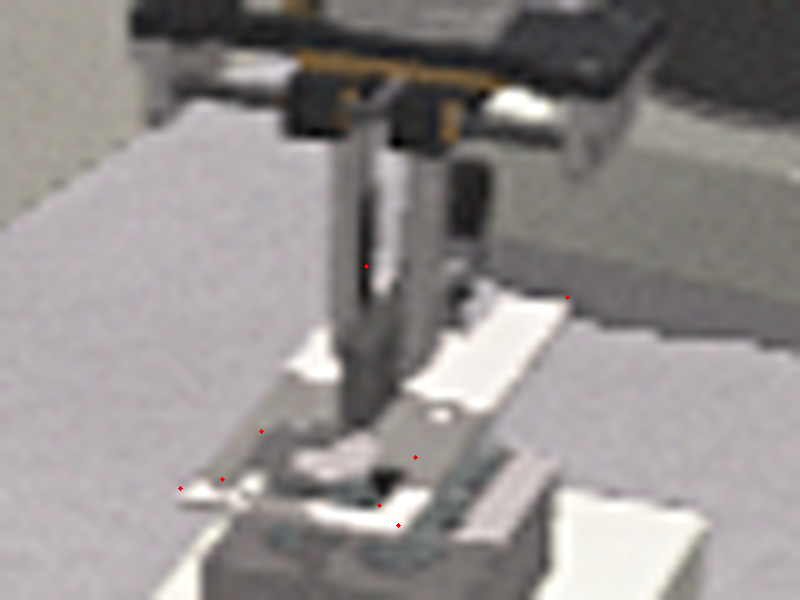

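Request:
jog_arm:
  commands:
    - {"wx": 0,"wy": 0,"wz": 0,"x": 0,"y": 0,"z": 0.05,"grip": 0.5}
    - {"wx": 0,"wy": 0,"wz": 0,"x": 0,"y": 0,"z": 0.05,"grip": 2}
    - {"wx": 0,"wy": 0,"wz": 0,"x": 0,"y": 0,"z": 0,"grip": 3.5}
    - {"wx": 0,"wy": 0,"wz": 0,"x": 0,"y": 0,"z": 0,"grip": 4}
    - {"wx": 0,"wy": 0,"wz": 0,"x": 0,"y": 0,"z": 0,"grip": 4}

```text
clock: 12.25
tool_pos: [538.5, -192.7, 177.0]
ee_rot: [[-0.166, 0.986, -0.001], [0.986, 0.166, -0.001], [-0.001, -0.001, -1.0]]
force: [0.0, -0.5, 0.3]
finger_gap: 0.426
```

Request:
jog_arm:
  commands:
    - {"wx": 0,"wy": 0,"wz": 0,"x": 0,"y": 0,"z": -2,"grip": 4}
    - {"wx": 0,"wy": 0,"wz": 0,"x": 0,"y": 0,"z": -5,"grip": 4}
    - {"wx": 0,"wy": 0,"wz": 0,"x": 0,"y": 0,"z": -9,"grip": 4}
    - {"wx": 0,"wy": 0,"wz": 0,"x": 0,"y": 0,"z": -12,"grip": 4}

```text
clock: 12.75
tool_pos: [538.8, -192.7, 298.7]
ee_rot: [[-0.166, 0.986, 0.001], [0.986, 0.166, -0.002], [-0.002, 0.0, -1.0]]
force: [-0.0, 0.1, 0.6]
finger_gap: 0.426
```

```bash
python3 -c "
from h import *
print(manip.state()['tool_pos'])
snap('side','s12');snap('top','t12')
a=cv2.imread('pics/t12.png')[150:240,285:395];b=cv2.imread('pics/s12.png')[120:200,255:335]
r=lambda x,w:cv2.resize(x,(w,int(w*x.shape[0]/x.shape[1])),interpolation=cv2.INTER_CUBIC)
cv2.imwrite('pics/t12b.png',r(a,700));cv2.imwrite('pics/s12b.png',r(b,600))
"
```

```text
[ 538.82596458 -192.73142606  298.69428353]
```

View pics/t12b.png

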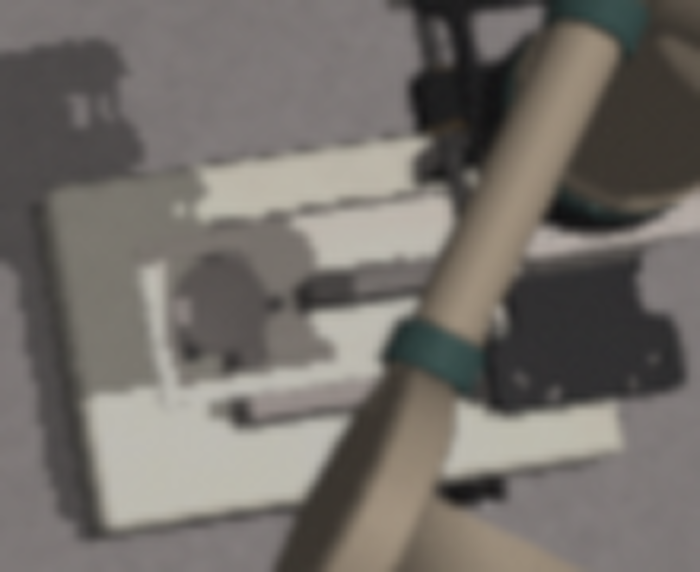

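View pics/s12b.png

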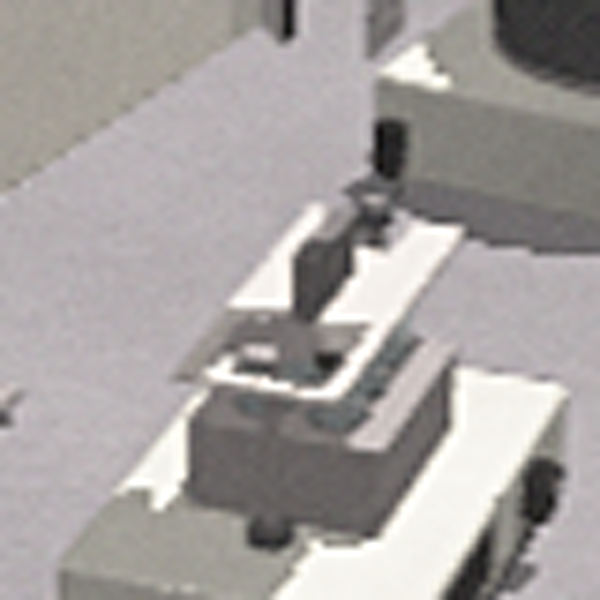

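```bash
cat > kn.py <<'E'
from tgt import *
from scipy.optimize import brentq
def push(q,e=0):
    K=np.array([45*np.sin(q),-74-45*np.cos(q)]);t=np.array([np.cos(q),np.sin(q)])
    g=lambda s:np.hypot(max(abs(s*t[0])-12.5,0),max(abs(s*t[1])-8,0))-9
    s=brentq(g,0.1,60); return K-t*(s+e)
def w(l,z):
    c,s_=np.cos(YAW),np.sin(YAW); return np.r_[S+np.array([[c,-s_],[s_,c]])@np.array(l),z]
def show(l,z):
    print(np.round(l,1),end=' ');cmd(w(l,z),Rt(YAW))
E
python3 -c "
from kn import *
show((-27,-116),290);show((-27,-116),187)
for q in(.16,.4,.7,1,1.3,1.5,1.57):print(q,push(q))"
```

```text
[ -27 -116] xyz [-12.37  -2.83   1.12] w [ 0.29  0.3  -0.13]
[ -27 -116] xyz [-12.32  -2.89  11.41] w [ 0.29  0.3  -0.13]
0.16 [ -14.3306807  -121.89488616]
0.4 [  -3.91313053 -124.51114433]
0.7 [  11.01293064 -123.55960317]
1 [  26.95061985 -115.31360376]
1.3 [  38.64065235 -103.03744729]
1.5 [ 43.68172204 -94.18317408]
1.57 [ 44.98644817 -91.0358347 ]
```

Request:
jog_arm:
  commands:
    - {"wx": 0,"wy": 0,"wz": 0,"x": -4,"y": -1,"z": 0,"grip": 0}
    - {"wx": 0,"wy": 0,"wz": 0,"x": -9,"y": -2.2,"z": 0.5,"grip": 0}
    - {"wx": 0.3,"wy": 0.3,"wz": 0,"x": -12.3,"y": -2.9,"z": 1.1,"grip": 0}
    - {"wx": 0.3,"wy": 0.3,"wz": 0,"x": -12.3,"y": -2.9,"z": 4,"grip": 0}
    - {"wx": 0.3,"wy": 0.3,"wz": 0,"x": -12.3,"y": -2.9,"z": 6,"grip": 0}

```text
clock: 13.48
tool_pos: [531.3, -319.9, 237.9]
ee_rot: [[-0.165, 0.986, -0.003], [0.986, 0.165, 0.002], [0.003, -0.003, -1.0]]
force: [0.7, -1.1, 0.0]
finger_gap: 0.002
```

```bash
python3 -c "
from kn import *
show((-27,-119),187)
snap('side','s13');snap('top','t13')
a=cv2.imread('pics/t13.png')[150:240,285:395];b=cv2.imread('pics/s13.png')[100:200,265:365]
r=lambda x,w:cv2.resize(x,(w,int(w*x.shape[0]/x.shape[1])),interpolation=cv2.INTER_CUBIC)
cv2.imwrite('pics/t13b.png',r(a,700));cv2.imwrite('pics/s13b.png',r(b,600))
"
```

```text
[ -27 -119] xyz [-0.37  0.16  5.09] w [-0.16 -0.16 -0.2 ]
```

View pics/t13b.png

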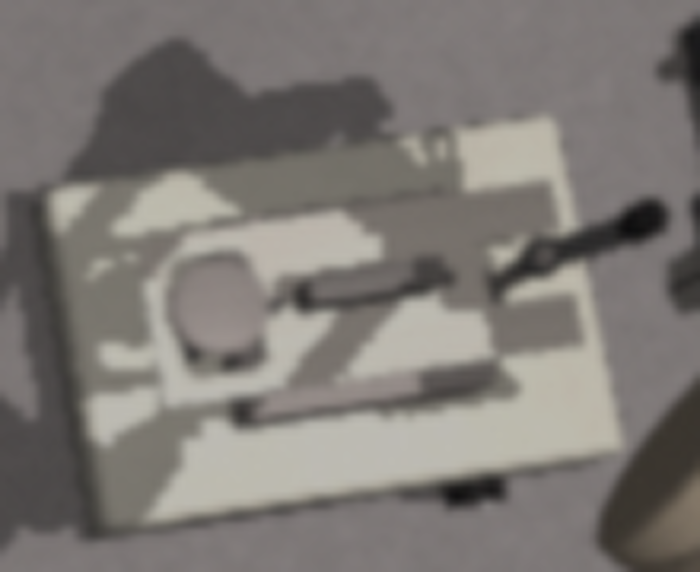

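View pics/s13b.png

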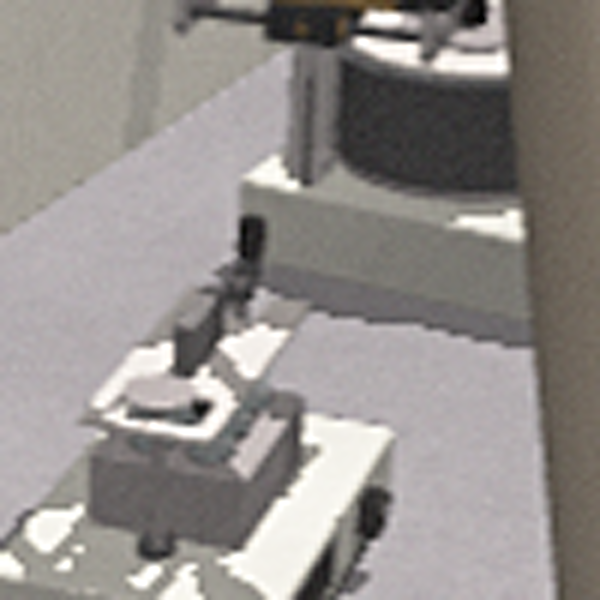

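Request:
jog_arm:
  commands:
    - {"wx": 0,"wy": 0,"wz": 0,"x": -0.3,"y": 0,"z": 1.2,"grip": 0}
    - {"wx": 0,"wy": 0,"wz": 0,"x": -0.37,"y": 0,"z": 2.6,"grip": 0}
    - {"wx": -0.1,"wy": -0.1,"wz": 0,"x": -0.37,"y": 0.1,"z": 4,"grip": 0}
    - {"wx": -0.1,"wy": -0.1,"wz": 0,"x": -0.37,"y": 0.1,"z": 5.1,"grip": 0}
    - {"wx": -0.1,"wy": -0.1,"wz": 0,"x": -0.37,"y": 0.1,"z": 5.1,"grip": 0}

```text
clock: 14.2
tool_pos: [531.3, -321.5, 184.8]
ee_rot: [[-0.166, 0.986, -0.006], [0.986, 0.166, 0.004], [0.005, -0.005, -1.0]]
force: [-0.2, 0.4, 0.7]
finger_gap: 0.005
```

```bash
python3 -c "
from kn import *
print(manip.state()['tool_pos'],manip.state()['force'])
for q in(.16,.3,.5,.7,.9,1.1,1.3,1.45,1.54): show(push(q),188)
"
```

```text
[ 531.34040448 -321.48948166  184.78119402] [-0.17124033  0.39541145  0.67872517]
[ -14.3 -121.9] xyz [-0.48  1.44 -0.33] w [-0.29 -0.3  -0.14]
[  -8.2 -123.6] xyz [-0.66  2.06 -0.34] w [-0.29 -0.3  -0.14]
[   0.7 -124.9] xyz [-0.78  2.95 -0.34] w [-0.29 -0.3  -0.14]
[  11.  -123.6] xyz [-0.64  3.98 -0.35] w [-0.29 -0.3  -0.14]
[  21.8 -118.9] xyz [-0.18  5.05 -0.35] w [-0.29 -0.3  -0.14]
[  31.5 -111.4] xyz [ 0.58  6.02 -0.35] w [-0.29 -0.3  -0.14]
[  38.6 -103. ] xyz [ 1.42  6.73 -0.35] w [-0.29 -0.3  -0.14]
[ 42.6 -96.4] xyz [ 2.08  7.13 -0.35] w [-0.29 -0.3  -0.14]
[ 44.5 -92.4] xyz [ 2.48  7.31 -0.35] w [-0.29 -0.3  -0.14]
```

Request:
jog_arm:
  commands:
    - {"wx": -0.3,"wy": -0.3,"wz": 0,"x": -0.4,"y": 1.0,"z": -0.35,"grip": 0}
    - {"wx": -0.3,"wy": -0.3,"wz": 0,"x": -0.6,"y": 1.7,"z": -0.35,"grip": 0}
    - {"wx": -0.3,"wy": -0.3,"wz": 0,"x": -0.7,"y": 2.3,"z": -0.35,"grip": 0}
    - {"wx": -0.3,"wy": -0.3,"wz": 0,"x": -0.78,"y": 2.95,"z": -0.35,"grip": 0}
    - {"wx": -0.3,"wy": -0.3,"wz": 0,"x": -0.68,"y": 3.7,"z": -0.35,"grip": 0}

```text
clock: 14.82
tool_pos: [569.1, -322.1, 187.8]
ee_rot: [[-0.166, 0.986, -0.001], [0.986, 0.166, 0.0], [0.0, -0.001, -1.0]]
force: [-1.7, -0.3, -0.3]
finger_gap: 0.003
```

```bash
python3 -c "
from kn import *
print(manip.state()['tool_pos'],manip.state()['force'])
for q in(.7,.9,1.1,1.3,1.45,1.54,1.6): show(push(q),188)
snap('side','s14');snap('top','t14')
a=cv2.imread('pics/t14.png')[150:240,285:395];b=cv2.imread('pics/s14.png')[100:200,265:365]
r=lambda x,w:cv2.resize(x,(w,int(w*x.shape[0]/x.shape[1])),interpolation=cv2.INTER_CUBIC)
cv2.imwrite('pics/t14b.png',r(a,700));cv2.imwrite('pics/s14b.png',r(b,600))
"
```

```text
[ 569.05041245 -322.11491611  187.80605877] [-1.69876466 -0.32993267 -0.26961282]
[  11.  -123.6] xyz [ 0.04  0.27 -0.02] w [-0.04 -0.01 -0.15]
[  21.8 -118.9] xyz [ 0.51  1.35 -0.02] w [-0.04 -0.01 -0.15]
[  31.5 -111.4] xyz [ 1.26  2.31 -0.02] w [-0.04 -0.01 -0.15]
[  38.6 -103. ] xyz [ 2.1   3.03 -0.02] w [-0.04 -0.01 -0.15]
[ 42.6 -96.4] xyz [ 2.76  3.42 -0.02] w [-0.04 -0.01 -0.15]
[ 44.5 -92.4] xyz [ 3.17  3.61 -0.02] w [-0.04 -0.01 -0.15]
[ 45.5 -89.7] xyz [ 3.44  3.71 -0.02] w [-0.04 -0.01 -0.15]
```

View pics/t14b.png

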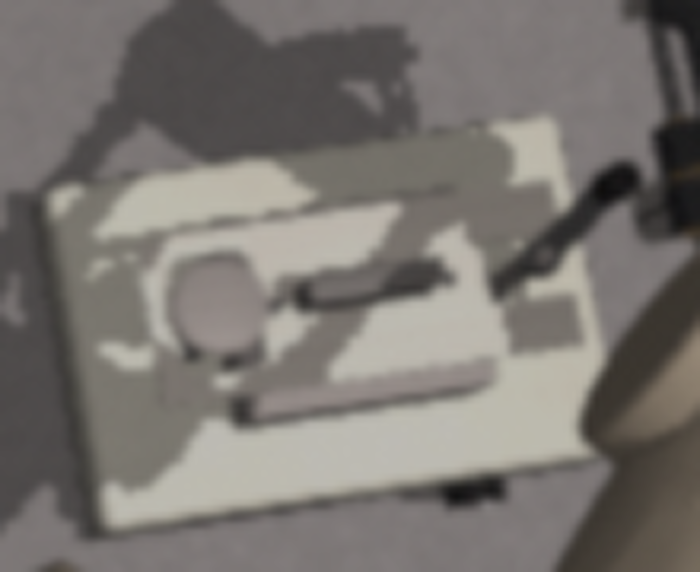

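View pics/s14b.png

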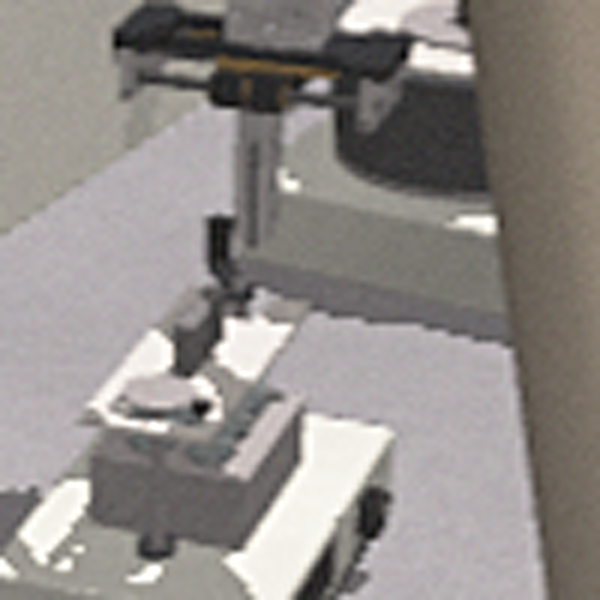

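Request:
jog_arm:
  commands:
    - {"wx": 0,"wy": 0,"wz": 0,"x": 0.2,"y": 0.7,"z": 0,"grip": 0}
    - {"wx": 0,"wy": 0,"wz": 0,"x": 0.51,"y": 1.35,"z": 0,"grip": 0}
    - {"wx": 0,"wy": 0,"wz": 0,"x": 0.85,"y": 1.85,"z": 0,"grip": 0}
    - {"wx": 0,"wy": 0,"wz": 0,"x": 1.26,"y": 2.31,"z": 0,"grip": 0}
    - {"wx": 0,"wy": 0,"wz": 0,"x": 1.8,"y": 2.8,"z": 0,"grip": 0}

```text
clock: 15.55
tool_pos: [595.0, -299.4, 187.9]
ee_rot: [[-0.166, 0.986, 0.001], [0.986, 0.166, -0.0], [-0.001, 0.001, -1.0]]
force: [-1.3, -1.0, 0.3]
finger_gap: 0.004
```

```bash
python3 -c "
from kn import *
print(manip.state()['tool_pos'],manip.state()['force'])
for q in(1.1,1.2,1.3,1.45,1.54,1.6): show(push(q),188)
"
```

```text
[ 594.98848678 -299.35566398  187.93191567] [-1.28564131 -0.96486543  0.30255433]
[  31.5 -111.4] xyz [-0.55 -0.62 -0.01] w [ 0.07  0.04 -0.12]
[  35.3 -107.3] xyz [-0.14 -0.24 -0.01] w [ 0.07  0.04 -0.12]
[  38.6 -103. ] xyz [ 0.29  0.09 -0.01] w [ 0.07  0.04 -0.12]
[ 42.6 -96.4] xyz [ 0.95  0.49 -0.01] w [ 0.07  0.04 -0.12]
[ 44.5 -92.4] xyz [ 1.35  0.67 -0.01] w [ 0.07  0.04 -0.12]
[ 45.5 -89.7] xyz [ 1.62  0.77 -0.01] w [ 0.07  0.04 -0.12]
```

Request:
jog_arm:
  commands:
    - {"wx": 0,"wy": 0,"wz": 0,"x": 0.3,"y": 0.1,"z": 0,"grip": 0}
    - {"wx": 0,"wy": 0,"wz": 0,"x": 0.6,"y": 0.3,"z": 0,"grip": 0}
    - {"wx": 0,"wy": 0,"wz": 0,"x": 0.95,"y": 0.45,"z": 0,"grip": 0}
    - {"wx": 0,"wy": 0,"wz": 0,"x": 1.3,"y": 0.5,"z": 0,"grip": 0}
    - {"wx": 0,"wy": 0,"wz": 0,"x": 1.3,"y": 0.5,"z": 0,"grip": 0}

```text
clock: 16.18
tool_pos: [597.9, -285.1, 188.0]
ee_rot: [[-0.166, 0.986, 0.002], [0.986, 0.166, 0.0], [0.0, 0.002, -1.0]]
force: [0.1, -0.9, 0.7]
finger_gap: 0.003
```

```bash
python3 -c "
from kn import *
print(manip.state()['tool_pos'],manip.state()['force'])
for q in(1.45,1.54,1.6): show(push(q),188)
snap('side','s15');snap('top','t15')
a=cv2.imread('pics/t15.png')[150:240,285:395];b=cv2.imread('pics/s15.png')[100:200,265:365]
r=lambda x,w:cv2.resize(x,(w,int(w*x.shape[0]/x.shape[1])),interpolation=cv2.INTER_CUBIC)
cv2.imwrite('pics/t15b.png',r(a,700));cv2.imwrite('pics/s15b.png',r(b,600))
"
```

```text
[ 597.88934264 -285.05743326  187.97798177] [ 0.08085044 -0.90283805  0.71462321]
[ 42.6 -96.4] xyz [-0.41 -0.04 -0.  ] w [ 0.09 -0.   -0.1 ]
[ 44.5 -92.4] xyz [-0.01  0.15 -0.  ] w [ 0.09 -0.   -0.1 ]
[ 45.5 -89.7] xyz [ 0.26  0.25 -0.  ] w [ 0.09 -0.   -0.1 ]
```

View pics/t15b.png

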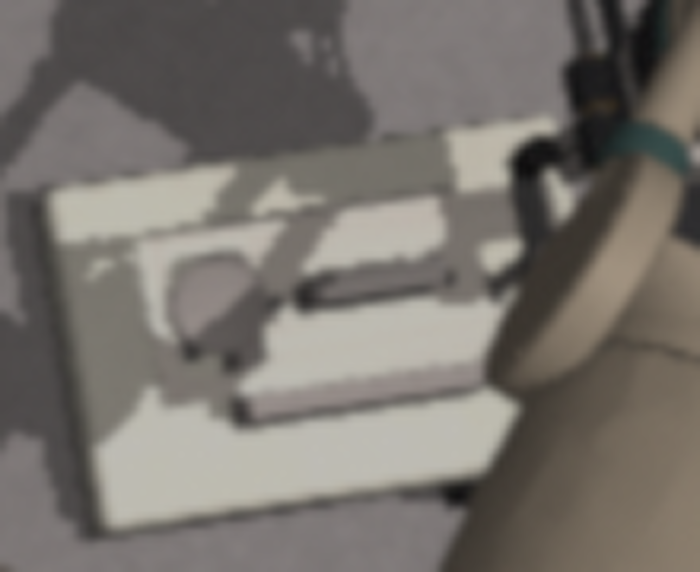

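Request:
jog_arm:
  commands:
    - {"wx": 0,"wy": 0,"wz": 0,"x": 0.15,"y": 0,"z": 0,"grip": 0}
    - {"wx": 0,"wy": 0,"wz": 0,"x": 0.3,"y": 0,"z": 0,"grip": 0}
    - {"wx": 0,"wy": 0,"wz": 0,"x": 0.3,"y": 0,"z": 0,"grip": 0}

```text
clock: 16.65
tool_pos: [597.6, -283.8, 188.0]
ee_rot: [[-0.166, 0.986, 0.002], [0.986, 0.166, -0.003], [-0.003, 0.002, -1.0]]
force: [1.8, -5.6, -1.4]
finger_gap: 0.006
```

Request:
jog_arm:
  commands:
    - {"wx": 0,"wy": 0,"wz": 0,"x": -0.8,"y": 0,"z": 0,"grip": 0}
    - {"wx": 0,"wy": 0,"wz": 0,"x": -2.5,"y": 0,"z": 0,"grip": 0}
    - {"wx": 0,"wy": 0,"wz": 0,"x": -3.5,"y": 0,"z": -3,"grip": 0}
    - {"wx": 0,"wy": 0,"wz": 0,"x": -6,"y": 0,"z": -8,"grip": 0}
    - {"wx": 0,"wy": 0,"wz": 0,"x": -10,"y": 0,"z": -12,"grip": 0}

```text
clock: 17.27
tool_pos: [614.2, -382.5, 310.8]
ee_rot: [[-0.167, 0.986, 0.004], [0.986, 0.167, -0.002], [-0.003, 0.003, -1.0]]
force: [0.8, -0.2, -0.0]
finger_gap: 0.009
```

Request:
jog_arm:
  commands:
    - {"wx": 0,"wy": 0,"wz": 0,"x": -5,"y": 0,"z": 0,"grip": 0}
    - {"wx": 0,"wy": 0,"wz": 0,"x": -10,"y": -2,"z": 0,"grip": 0}
    - {"wx": 0,"wy": 0,"wz": 0,"x": -13,"y": -4,"z": 0,"grip": 0}
    - {"wx": 0,"wy": 0,"wz": 0,"x": -13,"y": -4,"z": 0,"grip": 0}

```text
clock: 17.77
tool_pos: [594.6, -521.0, 309.3]
ee_rot: [[-0.163, 0.987, 0.002], [0.987, 0.163, -0.001], [-0.002, 0.002, -1.0]]
force: [-0.0, 0.9, -0.6]
finger_gap: 0.004
```

```bash
python3 -c "
from kn import *
print(manip.state()['tool_pos'],manip.state()['force'])
snap('side','s16');snap('top','t16')
a=cv2.imread('pics/t16.png')[150:240,285:395];b=cv2.imread('pics/s16.png')[110:210,250:350]
r=lambda x,w:cv2.resize(x,(w,int(w*x.shape[0]/x.shape[1])),interpolation=cv2.INTER_CUBIC)
cv2.imwrite('pics/t16b.png',r(a,700));cv2.imwrite('pics/s16b.png',r(b,600))
"
```

```text
[ 594.57619314 -521.00917452  309.29735231] [-0.01795634  0.90877814 -0.58502342]
```

View pics/t16b.png

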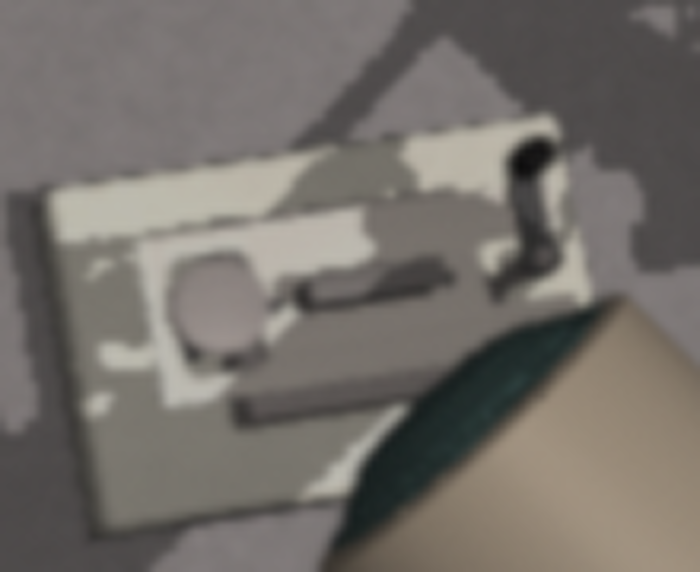

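View pics/s16b.png

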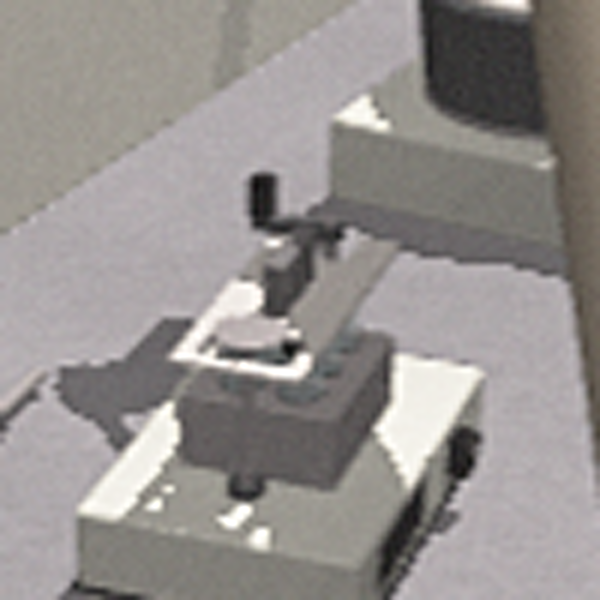

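View pics/t16.png

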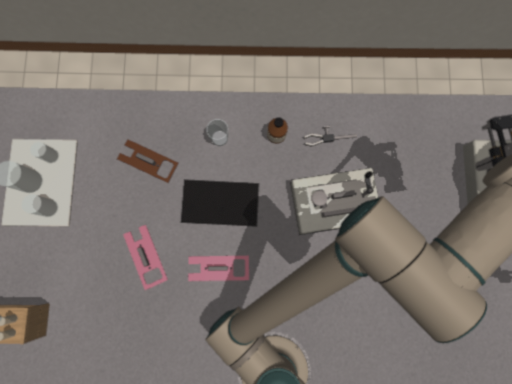

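Request:
jog_arm:
  commands:
    - {"wx": 0,"wy": 0,"wz": 0,"x": 2,"y": -1,"z": -3,"grip": 0}
    - {"wx": 0,"wy": 0,"wz": 0,"x": 4,"y": -2,"z": -6,"grip": 0}
    - {"wx": 0,"wy": 0,"wz": 0,"x": 4,"y": -2,"z": -6,"grip": 0}
    - {"wx": 0,"wy": 0,"wz": 0,"x": 4,"y": -2,"z": -6,"grip": 0}

```text
clock: 18.38
tool_pos: [570.5, -480.7, 369.7]
ee_rot: [[-0.168, 0.986, 0.004], [0.986, 0.168, -0.0], [-0.001, 0.004, -1.0]]
force: [0.3, 0.1, -0.4]
finger_gap: 0.003
```

```bash
python3 -c "
from fit import *
T=lambda p:U(p,700/110,(285,150)); Sd=lambda p:U(p,6,(250,110))
h=at('top',T((543,255)),181);k=at('top',T((533,155)),207)
d=k-h;print(h,k,np.arctan2(d[0],-d[1])-.168)
print('tri knob',tri(Sd((262,180)),T((533,153))))
m=[('top',T(p),l) for p,l in [((140,240),(40,100,169)),((165,405),(-40,100,169))]]
st=np.array([540,-201.3]);c,s=np.cos(.169),np.sin(.169);R=np.array([[c,-s],[s,c]])
for _,px,l in m:
  print(R.T@(at('top',px,169)[:2]-st), 'vs', l)
print(R.T@(at('top',T((216,305)),180)[:2]-st))
s=manip.state();print(s['tool_pos'],s['force'],s['clock'],np.abs(s['qd']).max())
"
```

```text
[ 553.503082   -275.18305564  181.        ] [ 595.06405697 -264.18750288  207.        ] 1.66143495908707
tri knob (array([ 596.9866514 , -265.43099132,  203.04672339]), np.float64(0.13013155483275096))
[ 39.0663086  106.82062649] vs (40, 100, 169)
[-39.7205525  109.31267589] vs (-40, 100, 169)
[ 1.50447671 79.36099932]
[ 570.45253929 -480.66325735  369.7356275 ] [ 0.26796267  0.06516603 -0.42502767] 18.375 0.02927368792851709
```

```bash
python3 -c "
from rig import manip
print(manip.close_job())"
```

```text
the job is handed in; nothing more can be done
None
```

The hold-down plate is on the tubes with the swing catch turned across it, and I handed the job in at about 18.4 s of the 64 s allowed. No verdict is reported back, so what follows is from my own last checks.

**What I did:** I gripped the plate by its handle and lifted it off the mat. With it tilted 28 degrees, I worked the eye down past the stud head, then levelled it onto the stoppers in small steps. After releasing it, I pushed the catch knob round with closed fingers and retreated clear.

**Last checks:**
- **Plate:** it looks flat in both cameras, with the stud inside the eye and the post inside the slot. I measured it about 2 mm short of centre along its length.
- **Landing force:** the contact was light, about 3 N on the wrist sensor.
- **Catch:** it stopped turning with about 6 N on the wrist. The top picture gave an angle of about 1.66 rad. That is beyond the 1.571 stop, so it reflects measuring error of about 0.1 rad, and the catch is at or very near its stop.
- **Bystanders:** the bottle, beaker and clamp look unmoved in the top picture, though I did not measure their distances.
- **Robot:** the gripper was clear of everything and almost at rest, with its force reading within noise.

**Disagreements:** the side camera placed things 5 to 8 mm off the top camera along the bench. I trusted the top camera, because it agreed with the arm's own position at the grasp. My first jog call was refused because its rows did not give every value. Nothing moved, and I resent it in full.

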